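Change the reagent cassettes and shuttle the carriage to the reader

TASK

With the carriage still locked at the loading station, move every spent cassette (orange fin) from the carriage into the red tray and stand every fresh cassette (blue fin) upright and flat in a bay of its own. Then slide the yellow transport lock fully open to its end stop, push the carriage along the rail until it sits in the next detent, in front of the reader, and slide the lock fully home again. Leave the other things on the bench where they are.

Things in the scene. Friction and masses are not known exactly. Their poses are not given: they have to be found in the camera images.
- fresh0: Fresh reagent cassette: pale blue-white rigid plastic with a dark BLUE fin, standing on the bench at the left; may be absent. Size: box 96 (its x) x 46 (its y) x 38 high, with an upright grip fin on top, centred, 60 (x) x 20 (y) x 26 high (fin top 64 above the underside); 0.14 to 0.28 kg. Origin: centre of the underside, z up.
- fresh1: Fresh reagent cassette: pale blue-white rigid plastic with a dark BLUE fin, standing on the bench at the left; may be absent. Size: box 96 (its x) x 46 (its y) x 38 high, with an upright grip fin on top, centred, 60 (x) x 20 (y) x 26 high (fin top 64 above the underside); 0.14 to 0.28 kg. Origin: centre of the underside, z up.
- fresh2: Fresh reagent cassette: pale blue-white rigid plastic with a dark BLUE fin, standing on the bench at the left; may be absent. Size: box 96 (its x) x 46 (its y) x 38 high, with an upright grip fin on top, centred, 60 (x) x 20 (y) x 26 high (fin top 64 above the underside); 0.14 to 0.28 kg. Origin: centre of the underside, z up.
- spent0: Spent reagent cassette: beige-grey with an ORANGE fin, standing in bay0 of the carriage at the start; may be absent. Size: box 96 (its x) x 46 (its y) x 38 high, with an upright grip fin on top, centred, 60 (x) x 20 (y) x 26 high (fin top 64 above the underside); 0.14 to 0.28 kg. Origin: centre of the underside, z up.
- spent1: Spent reagent cassette: beige-grey with an ORANGE fin, standing in bay1 of the carriage at the start; may be absent. Size: box 96 (its x) x 46 (its y) x 38 high, with an upright grip fin on top, centred, 60 (x) x 20 (y) x 26 high (fin top 64 above the underside); 0.14 to 0.28 kg. Origin: centre of the underside, z up.
- spent2: Spent reagent cassette: beige-grey with an ORANGE fin, standing in bay2 of the carriage at the start; may be absent. Size: box 96 (its x) x 46 (its y) x 38 high, with an upright grip fin on top, centred, 60 (x) x 20 (y) x 26 high (fin top 64 above the underside); 0.14 to 0.28 kg. Origin: centre of the underside, z up.
- slide_unit: Transfer slide fixed to the bench: white base 110 (x) x 460 (y) x 20 high. Origin: on the bench under its middle; x away from the robot, y along the rails towards the reading station. On its far side: a green mark at the loading station (y -70), a white reader head at the reading station (x 86 to 161, y 10 to 130, 85 high). Grey lock guide plate, 64 wide, 20 high, out to x = -174.
- carriage (a joint): Aluminium carriage along slide_unit +y, m: 0 = loading station detent, 0.140 = reading station detent (middle bay facing the reader head), 0.190 = end of rail. Sprung rollers hold it within 1 mm at a station; 5 to 10 N pushes it in or out over humps 8 mm either side; elsewhere it stays where left (1 N friction). The lock bolt, when in, holds it at the station.
- bay0 (a point): Bay 0 of the carriage (bay0 nearest the push handle, bays 66 apart along y; moves with the carriage): point at the centre of the bay floor, 36 above the bench; axes as slide_unit. The bay is 104 (x) x 54 (y) inside with rims 12 high; a cassette stands in it with its long side along x, either way round.
- bay1 (a point): Bay 1 of the carriage (bay0 nearest the push handle, bays 66 apart along y; moves with the carriage): point at the centre of the bay floor, 36 above the bench; axes as slide_unit. The bay is 104 (x) x 54 (y) inside with rims 12 high; a cassette stands in it with its long side along x, either way round.
- bay2 (a point): Bay 2 of the carriage (bay0 nearest the push handle, bays 66 apart along y; moves with the carriage): point at the centre of the bay floor, 36 above the bench; axes as slide_unit. The bay is 104 (x) x 54 (y) inside with rims 12 high; a cassette stands in it with its long side along x, either way round.
- push_grip (a point): Centre of the top edge of the carriage's black upright push handle: a blade 50 (x) x 14 (y) x 74 high, top 100 above the bench, 72 behind bay0's centre (towards -y), rigid on the carriage. Axes as slide_unit.
- lock (a joint): Transport lock, m: 0 = locked (bolt fully home in a slot of the carriage), 0.035 = fully open at its end stop (knob pulled along slide_unit's -x, towards the robot). Friction 2 N, stays where left. The bolt only goes in when the carriage is within 3 mm of the loading or the reading station.
- lock_grip (a point): Centre of the top face of the yellow lock knob: 28 (x) x 26 (y), 75 above the bench, its sides free down to 35 above the bench; moves with the lock. Axes as slide_unit.
- empties_tray: Red open tray for spent cassettes, fixed on the bench at the right: 132 (its x) x 226 (its y) x 26 high outside, walls 6 thick. Origin: centre of the underside; y is its long side.
- tray_floor (a point): Centre of the tray's inner floor, 6 above the bench; axes as empties_tray. Inner floor 120 (x) x 214 (y).
- tube_rack: Bystander, to be left alone: white block 50 x 130 x 45 with four capped tubes to 102 high (mm). Origin: centre of the underside.
- sanitiser: Bystander, to be left alone: clear bottle with a blue cap, 64 across, 150 high (mm). Origin: centre of the underside.
- tape_roll: Bystander, to be left alone: green ring lying flat, 84 across, 24 high (mm). Origin: centre of the underside.
- marker: Bystander, to be left alone: black and blue pen lying flat, 134 x 16 x 16 (mm). Origin: centre of the underside.
- label_roll: Bystander, to be left alone: white paper roll standing on end, 90 across, 50 high (mm). Origin: centre of the underside.

How it is judged:
By the outcome, as a careful person would: the job done as asked, in the order asked, and still so for the second after the job is handed in, with the robot touching nothing.
Of fresh0, fresh1, fresh2 only 2 to 3 are there at a start; the rules pass over those that are not, and their reading is None.
Of spent0, spent1, spent2 only 2 to 3 are there at a start; the rules pass over those that are not, and their reading is None.
At some moment in a run one of fresh0, fresh1, fresh2 may be knocked a few centimetres aside while the robot is not near it.
Once in a run the grip may slacken for a moment while it holds something.
It also fails if it takes over 210 s, if anything falls off the work surface, if the arm or the gripper's body presses on something with over 40 N, if the wrist force passes 120 N, or if a joint passes its speed limit or range.

ROBOT

A 6-joint arm with a two-finger parallel gripper is mounted at the origin on the work surface. World frame = base frame: x ahead of the robot, y to its left, z up, the work surface at z = 0. Lengths are in m, angles in degrees, forces in N, time in s.
With the tool pointing down it reaches from about 0.4 to 0.825 m from the base axis. Payload 7 kg.
Tool frame: the origin (TCP) lies on the centre line of the jaws, within the pads' length; the fingertips stand 22 mm ahead of it and the grasp point (between the pads) lies 3 mm ahead of it (ctrl.finger_overhang is the distance from the TCP to the fingertips, in m); z points along the fingers, y is the line along which they close (so a half turn about z gives the same grasp; the last joint's range is limited). The gripper opens to 88 mm and grips with 3 to 60 N. Pads are 19 mm wide; open, the fingers measure 130 mm over their backs; the gripper's body (78 mm by 193 mm) begins 47 mm behind the grasp point.
Start: joints at [-59.009, 20.546, 0.682, 0, -70.136, -16.507], TCP at [0.169, -0.654, 0.249] pointing down, gripper open.
Joint ranges: [-176.03, 176.03], [-82.01, 121.73], [-58.28, 71.71], [-173.87, 95.51], [-174.79, -0.11], [-173.66, 173.66]. Speed limits (degrees/s): [136.94, 136.94, 172.46, 180, 180, 180].

INTERFACE

Orientations are given as [roll, pitch, yaw] about the fixed x, y, z axes, in that order (R = Rz(yaw) Ry(pitch) Rx(roll)).
In Python, from plant import ctrl gives the robot as it stands. The module is installed in compiled form; this text tells all that it offers.
- The arm moves only by the shell command python3 -m creep 'ROWS'. ROWS is JSON, a list of rows, each an object with "grip": the closure, from 0 (fully open) to 1 (shut); "delta_pos": the shift along the tool's x, y, z scaled (see below), a list of three; "rotation": the turn, a rotation vector about the tool's x, y, z scaled (see below), a list of three. A call has 1 to 5 rows; each row is the pose to reach, as a shift and turn from the pose commanded when the call began, along the tool's axes at that moment; what a row does not reach only later rows make up. The controller multiplies each number of a shift by 10 cm and each number of a turn by pi/2 rad. A row lasts 1/10 s, in which the tool goes at most 50 mm and 8.59 degrees, less where a joint would pass 70% of its speed; a pose out of reach is approached as far as the arm can. A call with a number of a shift or a turn outside -1 to 1 is refused whole. A call with a gripper value outside its range is refused whole. The fingers move at their own pace and stop on an object; the grip force is fixed at half the most. Time passes only in rows, so rows that repeat a pose let the fingers close. It gives the time, the measured TCP pose, the force, the opening and the grip force at its end, in the units of the state.
- ctrl.get_obs(): the state, without advancing time (a new reading comes with each control period).
- ctrl.snapshot(name): name is "scene" or "side" or "wrist"; returns a dict with "color" (420x560x3 uint8, red, green, blue), "intrinsics" (3x3 intrinsics, pixels), "distortion" ([k1, k2, p1, p2, k3] as OpenCV has them; the pictures are not rectified), "R" (3x3) and "t" (3): a world point X has camera coordinates R X + t. Camera axes: x right, y down, z forward; pixel columns grow to the right and rows downward; lengths in m; the calibration is good to about 2 mm. A picture is of the moment at which its call begins. There is no depth.
- ctrl.close_job(): hands the job in; it is judged then, once.
The state is a dict: "clock": time; "joint_pos": joint angles; "qvel": joint speeds; "tau": joint torques, N m; "tool_pos": TCP position; "orientation": TCP orientation; "force": force on the tool from outside, world axes, zero at the start; "moment": the same for the moment, N m; "opening": finger opening in m; "gripper_force": force on a finger pad.
Only numpy, scipy, OpenCV 4.12 (cv2) and the standard library are available. Lean on these libraries where they do the work, as an engineer would, in place of code of your own. Each camera call takes 0.05 s, during which the arm holds its last target. There are 200 camera calls.

## Working session

There is one attempt and no reset: what is moved stays moved. The work goes in short steps, Python scripts to look and compute and a shell command to move; the robot and the scene stay as the last step left them, time stands still between calls to the robot, and variables do not carry over. Pictures are saved under pics/ and viewed, at most 14 in all, crops included, and the job is handed in when it is done.

```bash
mkdir -p pics; cat > h.py <<'E'
import numpy as np, cv2
from plant import ctrl
def snap(n,f=None):
    s=ctrl.snapshot(n)
    if f: cv2.imwrite('pics/'+f,s['color'][:,:,::-1])
    return s
def ray(s,uv):
    uv=np.array(uv,float).reshape(-1,1,2)
    n=cv2.undistortPoints(uv,np.array(s['intrinsics']),np.array(s['distortion'])).reshape(-1,2)
    R=np.array(s['R']);t=np.array(s['t'])
    d=np.c_[n,np.ones(len(n))]@R
    return -R.T@t,d
def onz(s,uv,z):
    c,d=ray(s,uv); return c+d*((z-c[2])/d[:,2])[:,None]
def proj(s,X):
    R=np.array(s['R']);p,_=cv2.projectPoints(np.array(X,float).reshape(-1,1,3),cv2.Rodrigues(R)[0],np.array(s['t'],float),np.array(s['intrinsics']),np.array(s['distortion']));return p.reshape(-1,2)
E
python3 - <<'E'
from h import *
import pickle
a=snap('scene','s0.png');b=snap('side','d0.png')
pickle.dump((a,b),open('s0.pkl','wb'))
for s in(a,b):print(-np.array(s['R']).T@s['t'], s['intrinsics'][0][0])
print(ctrl.get_obs())
E
```

```text
[ 1.03171199 -0.20489115  0.99741611] 381.19927706929934
[0.23306589 0.70291754 1.02300353] 446.5587701084614
{'clock': 0.1, 'joint_pos': array([-5.90091898e+01,  2.05887921e+01,  6.38250858e-01, -1.75828308e-02,
       -7.01345443e+01, -1.65061779e+01]), 'qvel': array([ 0.03398653,  0.01048191,  0.09520622, -0.03433887, -0.02881151,
       -0.01622685]), 'tau': array([-5.32762977e-03, -5.84162164e+01,  2.93751061e+01,  7.01568782e+00,
        1.01226254e-02, -6.17470278e-05]), 'tool_pos': array([ 0.16869866, -0.65316326,  0.24769447]), 'orientation': array([ 1.79913724e+02, -8.32810749e-03, -1.65521349e+02]), 'force': array([-0.25437861,  0.30082266,  0.97323438]), 'moment': array([-0.06023338, -0.00032868,  0.02514937]), 'gripper_force': 0.0, 'opening': 0.08728645540779988}
```

View pics/s0.png

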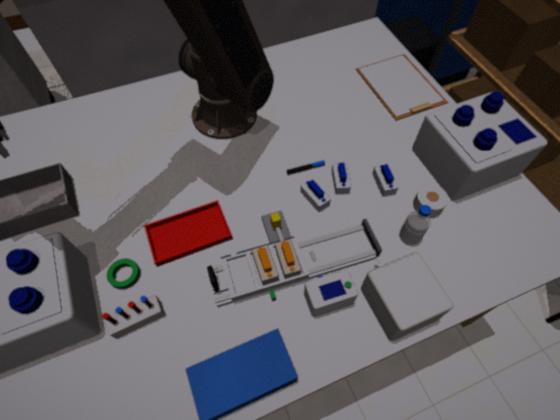

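View pics/d0.png

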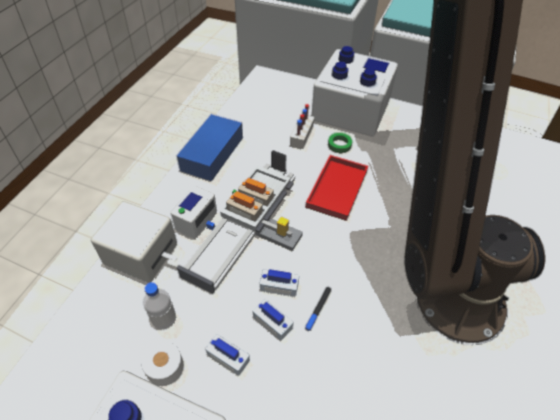

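Scene: fresh cassettes at scene pixels (318,192), (342,175) and (386,178); spent ones at (266,263) and (290,257), in bays 1 and 2. The black handle is at (213,278) with bay 0 empty, the yellow knob at (276,219) and the red tray at (188,232). The side view shows the same.

```bash
cat >> h.py <<'E'
def masks(s):
    hsv=cv2.cvtColor(s['color'],cv2.COLOR_RGB2HSV)
    r=lambda lo,hi:cv2.inRange(hsv,lo,hi)
    return dict(blue=r((112,130,50),(125,255,255)),orange=r((6,150,110),(18,255,255)),yellow=r((20,140,90),(33,255,255)),
      red=r((0,180,90),(4,255,255))|r((175,180,90),(180,255,255)),green=r((45,120,40),(80,255,255)),black=r((0,0,0),(180,255,45)))
def blobs(m,amin=30,amax=20000):
    n,l,st,c=cv2.connectedComponentsWithStats(m)
    return [(c[i],st[i][4],np.argwhere(l==i)[:,::-1].astype(float)) for i in range(1,n) if amin<st[i][4]<amax]
def fin(s,pts,z):
    P=onz(s,pts,z)[:,:2]; r=cv2.minAreaRect((P*1000).astype(np.float32)); b=cv2.boxPoints(r)
    c=P.mean(0); w,v=np.linalg.eigh(np.cov(P.T)); a=np.degrees(np.arctan2(v[1,1],v[0,1]))%180
    return c,a,np.array(r[1])
def tri(sa,a,sb,b):
    c1,d1=ray(sa,a);c2,d2=ray(sb,b);d1=d1[0];d2=d2[0]
    k=np.linalg.lstsq(np.c_[d1,-d2],c2-c1,rcond=None)[0];p=c1+d1*k[0];q=c2+d2*k[1];return (p+q)/2,np.linalg.norm(p-q)
E
python3 - <<'E'
from h import *
import pickle
np.set_printoptions(precision=4,suppress=True)
S=pickle.load(open('s0.pkl','rb'))
for s in S:
  M=masks(s)
  for k,z in [('blue',.055),('orange',.09),('yellow',.065),('red',.026),('green',.02)]:
    for c,a,p in blobs(M[k],25 if k!='red' else 500):
      f=fin(s,p,z); print(k,c.round(),a,f[0],f[1].round(1),f[2].round())
  print('--')
  for c,a,p in blobs(M['black'],60,600): 
      X=onz(s,c,.07)[0]
      if .3<X[0]<.8 and -.4<X[1]<.2: print('black',c,a,X)
E
```

```text
blue [497.  96.] 90 [0.3524 0.8895] 115.9 [41. 42.]
blue [493. 103.] 55 [0.3745 0.8548] 35.0 [56. 37.]
blue [465. 112.] 141 [0.3736 0.7435] 126.4 [56. 68.]
blue [517. 131.] 435 [0.5106 0.8436] 0.9 [71. 84.]
blue [488. 136.] 164 [0.4908 0.7446] 120.6 [54. 71.]
blue [342. 171.] 89 [0.4279 0.246 ] 159.5 [19. 58.]
blue [387. 172.] 94 [0.4886 0.371 ] 170.0 [20. 60.]
blue [315. 187.] 105 [0.4524 0.1426] 12.6 [62. 19.]
blue [ 17. 259.] 307 [ 0.3497 -0.6875] 32.7 [59. 64.]
blue [332. 290.] 302 [0.7617 0.0424] 84.9 [56. 37.]
blue [ 21. 298.] 377 [ 0.4667 -0.687 ] 30.8 [63. 60.]
orange [287. 252.] 149 [ 0.6314 -0.0276] 173.3 [19. 63.]
orange [264. 258.] 157 [ 0.6231 -0.0905] 176.1 [19. 64.]
yellow [275. 217.] 71 [ 0.5064 -0.0106] 166.1 [25. 26.]
red [188. 233.] 2628 [ 0.4335 -0.2546] 89.5 [220. 130.]
green [122. 273.] 407 [ 0.4801 -0.4525] 9.1 [80. 79.]
green [348. 284.] 27 [0.7549 0.0979] 167.1 [13. 15.]
green [272. 294.] 27 [ 0.6993 -0.1002] 174.5 [ 8. 23.]
--
black [299.3366 168.901 ] 101 [0.38   0.1221 0.07  ]
black [213.0526 278.8872] 133 [ 0.618  -0.2304  0.07  ]
blue [347.  52.] 100 [ 0.6121 -0.9563] 101.6 [49. 84.]
blue [373.  69.] 286 [ 0.4801 -0.881 ] 84.5 [154.  79.]
blue [341.  64.] 58 [ 0.607  -0.8553] 92.1 [34. 55.]
blue [340.  71.] 44 [ 0.5962 -0.8078] 12.7 [48. 34.]
blue [190. 201.] 159 [0.7895 0.0132] 82.9 [55. 32.]
blue [279. 274.] 137 [0.458  0.1406] 12.8 [55. 19.]
blue [272. 312.] 173 [0.4333 0.2441] 161.3 [19. 62.]
blue [225. 348.] 207 [0.4948 0.3692] 170.8 [18. 66.]
blue [123. 411.] 426 [0.628  0.5832] 25.4 [60. 38.]
orange [254. 184.] 116 [ 0.6327 -0.093 ] 179.7 [63. 26.]
orange [243. 197.] 142 [ 0.6402 -0.032 ] 176.3 [62. 28.]
yellow [282. 224.] 99 [ 0.5101 -0.0072] 107.6 [28. 44.]
red [338. 187.] 1824 [ 0.4187 -0.2357] 89.1 [215. 124.]
green [340. 141.] 160 [ 0.4797 -0.4489] 93.6 [74. 72.]
--
```

```bash
cat >> h.py <<'E'
def plan(*targets):
    "targets (x,y,z,yaw): print successive shifts in tool axes (units of 10cm) and turn z (units of 90deg)"
    o=ctrl.get_obs();p=np.array(o['tool_pos']);yaw=o['orientation'][2]
    print('now',p.round(4),o['orientation'].round(2),'t',round(o['clock'],1),'open',round(o['opening'],4),'F',o['force'].round(1),'gf',round(o['gripper_force'],1))
    for T in targets:
        c,s=np.cos(np.radians(yaw)),np.sin(np.radians(yaw))
        d=np.array(T[:3])-p; t=np.array([c*d[0]+s*d[1],s*d[0]-c*d[1],-d[2]])*10
        r=-((T[3]-yaw+90)%180-90)
        print(T,'shift',t.round(3),'max',round(abs(t).max(),2),'turn',round(r/90,3),'(%.1f deg)'%r)
        p=np.array(T[:3]);yaw=yaw-r
E
python3 -m creep '[{"grip":0.5,"delta_pos":[0,0,0],"rotation":[0,0,0.09]},{"grip":0.5,"delta_pos":[0,0,0],"rotation":[0,0,0.18]},{"grip":0.5,"delta_pos":[0,0,0],"rotation":[0,0,0.228]},{"grip":0.5,"delta_pos":[0,0,0],"rotation":[0,0,0.228]}]'
python3 -c "
from h import *
plan((.61,-.065,.25,174))"
```

```text
clock: 0.5
tool_pos: [0.1688, -0.6533, 0.2481]
orientation: [180.0, -0.0, 173.9]
force: [0.4, -0.4, -0.2]
opening: 0.0613
gripper_force: 0.0
now [ 0.1688 -0.6533  0.2481] [ 1.7995e+02 -2.0000e-02  1.7390e+02] t 0.5 open 0.0613 F [ 0.4 -0.4 -0.2] gf 0.0
(0.61, -0.065, 0.25, 174) shift [-3.763  6.318 -0.019] max 6.32 turn -0.001 (-0.1 deg)
```

```bash

python3 -m creep '[{"grip":0.5,"delta_pos":[-0.27,0.45,0],"rotation":[0,0,0]},{"grip":0.5,"delta_pos":[-0.54,0.9,0],"rotation":[0,0,0]}]' >/dev/null
python3 -m creep '[{"grip":0.5,"delta_pos":[-0.27,0.45,0],"rotation":[0,0,0]},{"grip":0.5,"delta_pos":[-0.54,0.9,0],"rotation":[0,0,0]}]'>/dev/null
python3 -m creep '[{"grip":0.5,"delta_pos":[-0.27,0.45,0],"rotation":[0,0,0]},{"grip":0.5,"delta_pos":[-0.54,0.9,0],"rotation":[0,0,0]}]'>/dev/null
python3 -m creep '[{"grip":0.5,"delta_pos":[-0.27,0.45,0],"rotation":[0,0,0]},{"grip":0.5,"delta_pos":[-0.54,0.9,0],"rotation":[0,0,0]}]'>/dev/null
python3 -m creep '[{"grip":0.5,"delta_pos":[-0.27,0.45,0],"rotation":[0,0,0]},{"grip":0.5,"delta_pos":[-0.54,0.9,0],"rotation":[0,0,0]}]'>/dev/null
python3 -m creep '[{"grip":0.5,"delta_pos":[-0.27,0.45,0],"rotation":[0,0,0]},{"grip":0.5,"delta_pos":[-0.54,0.9,0],"rotation":[0,0,0]}]'>/dev/null
python3 -m creep '[{"grip":0.5,"delta_pos":[-0.27,0.45,0],"rotation":[0,0,0]},{"grip":0.5,"delta_pos":[-0.54,0.9,0],"rotation":[0,0,0]},{"grip":0.5,"delta_pos":[-0.54,0.9,0],"rotation":[0,0,0]},{"grip":0.5,"delta_pos":[-0.54,0.9,0],"rotation":[0,0,0]}]'
python3 - <<'E'
from h import *
s=snap('wrist','w1.png'); M=masks(s)
print(-np.array(s['R']).T@s['t'])
for k,z in [('orange',.1),('yellow',.075)]:
  for c,a,p in blobs(M[k],100): f=fin(s,p,z);print(k,c.round(),a,f[0].round(4),f[1].round(1),f[2].round())
plan()
E
```

```text
clock: 2.1
tool_pos: [0.5935, -0.0891, 0.2478]
orientation: [-180.0, -0.1, 174.2]
force: [-0.5, -1.0, 0.3]
opening: 0.0441
gripper_force: 0.0
[ 0.51373076 -0.08081668  0.38394256]
orange [277. 192.] 119 [ 0.5845 -0.0868] 29.3 [ 9. 10.]
orange [347. 194.] 122 [ 0.5918 -0.0277] 57.1 [10. 10.]
orange [279. 239.] 1284 [ 0.6278 -0.0901] 175.9 [19. 63.]
orange [349. 232.] 956 [ 0.627  -0.0275] 175.1 [19. 46.]
yellow [356.  94.] 918 [ 0.5112 -0.0118] 165.6 [25. 26.]
yellow [174. 320.] 167 [ 0.718  -0.2099] 168.2 [ 5. 57.]
now [ 0.5928 -0.0902  0.248 ] [-1.7999e+02 -7.0000e-02  1.7412e+02] t 2.1 open 0.0435 F [-0.7  0.1  0.1] gf 0.0
```

View pics/w1.png

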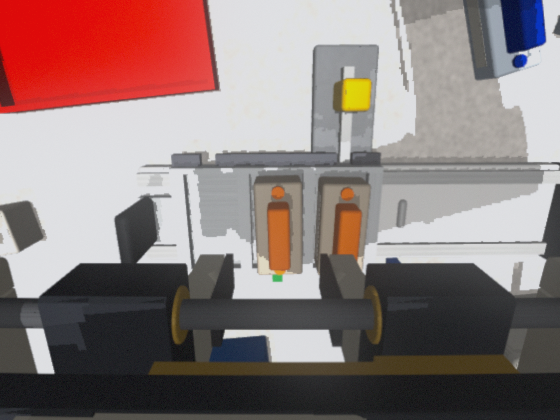

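Wrist view: fins in bay 1 (279,239) and bay 2 (349,232, partly behind a finger), knob at (356,94), handle at (137,230). Now approach bay 2.

```bash
python3 -c "
from h import *
plan((.634,-.0275,.248,175.3),(.634,-.0275,.101,175.3))"
```

```text
now [ 0.5928 -0.0902  0.248 ] [-1.7999e+02 -7.0000e-02  1.7412e+02] t 2.1 open 0.0435 F [-0.7  0.1  0.1] gf 0.0
(0.634, -0.0275, 0.248, 175.3) shift [-0.346  0.666 -0.   ] max 0.67 turn -0.013 (-1.2 deg)
(0.634, -0.0275, 0.101, 175.3) shift [0.   0.   1.47] max 1.47 turn -0.0 (-0.0 deg)
```

```bash

python3 -m creep '[{"grip":0.5,"delta_pos":[-0.17,0.33,0],"rotation":[0,0,-0.013]},{"grip":0.5,"delta_pos":[-0.346,0.666,0],"rotation":[0,0,-0.013]},{"grip":0.5,"delta_pos":[-0.346,0.666,0],"rotation":[0,0,-0.013]}]' >/dev/null
python3 -m creep '[{"grip":0.5,"delta_pos":[0,0,0.35],"rotation":[0,0,0]},{"grip":0.5,"delta_pos":[0,0,0.7],"rotation":[0,0,0]},{"grip":0.5,"delta_pos":[0,0,0.8],"rotation":[0,0,0]},{"grip":0.5,"delta_pos":[0,0,0.8],"rotation":[0,0,0]}]'
python3 - <<'E'
from h import *
s=snap('wrist'); M=masks(s)
for k,z in [('orange',.1)]:
  for c,a,p in blobs(M[k],100): f=fin(s,p,z);print(k,c.round(),a,f[0].round(4),f[1].round(1),f[2].round())
plan((.634,-.0275,.101,175.3))
E
```

```text
clock: 2.85
tool_pos: [0.6332, -0.0294, 0.1675]
orientation: [-179.9, -0.2, 175.1]
force: [0.4, -0.7, 0.6]
opening: 0.0441
gripper_force: 0.0
orange [185. 172.] 244 [ 0.5866 -0.0808] 105.4 [11. 10.]
orange [280. 175.] 238 [ 0.5936 -0.0232] 7.9 [10. 10.]
orange [182. 229.] 2081 [ 0.6231 -0.0887] 175.1 [19. 55.]
orange [279. 239.] 2546 [ 0.6353 -0.0278] 173.3 [19. 63.]
now [ 0.6344 -0.029   0.1693] [-1.7996e+02 -1.0000e-02  1.7511e+02] t 2.9 open 0.0438 F [ 0.9  0.3 -0.1] gf 0.0
(0.634, -0.0275, 0.101, 175.3) shift [0.005 0.015 0.683] max 0.68 turn -0.002 (-0.2 deg)
```

```bash

python3 -m creep '[{"grip":0.5,"delta_pos":[0,0.01,0.3],"rotation":[0,0,0.01]},{"grip":0.5,"delta_pos":[0,0.01,0.55],"rotation":[0,0,0.01]},{"grip":0.5,"delta_pos":[0,0.01,0.68],"rotation":[0,0,0.01]},{"grip":0.5,"delta_pos":[0,0.01,0.68],"rotation":[0,0,0.01]}]'
python3 -m creep '[{"grip":1,"delta_pos":[0,0,0],"rotation":[0,0,0]},{"grip":1,"delta_pos":[0,0,0],"rotation":[0,0,0]},{"grip":1,"delta_pos":[0,0,0],"rotation":[0,0,0]},{"grip":1,"delta_pos":[0,0,0],"rotation":[0,0,0]}]'
python3 -m creep '[{"grip":1,"delta_pos":[0,0,-0.25],"rotation":[0,0,0]},{"grip":1,"delta_pos":[0,0,-0.5],"rotation":[0,0,0]},{"grip":1,"delta_pos":[0,0,-0.8],"rotation":[0,0,0]},{"grip":1,"delta_pos":[0,0,-0.8],"rotation":[0,0,0]}]'
python3 - <<'E'
from h import *
import pickle
s=pickle.load(open('s0.pkl','rb'))
for q in s:
  m=masks(q)['red'];c,a,p=max(blobs(m,500),key=lambda b:b[1])
  h=cv2.convexHull(p.astype(np.float32)); a4=cv2.approxPolyDP(h,8,True).reshape(-1,2);print(onz(q,a4,.026).round(3)[:,:2].tolist(),a4.tolist())
plan((.425,-.20,.18,180),(.425,-.29,.18,180))
E
```

```text
clock: 3.3
tool_pos: [0.6343, -0.0273, 0.1003]
orientation: [-180.0, -0.1, 174.2]
force: [0.8, -0.7, 0.3]
opening: 0.044
gripper_force: 0.0
clock: 3.7
tool_pos: [0.635, -0.0269, 0.1016]
orientation: [180.0, 0.1, 174.2]
force: [0.3, -0.4, 2.5]
opening: 0.0198
gripper_force: 29.9
clock: 4.1
tool_pos: [0.6368, -0.0267, 0.1853]
orientation: [179.9, 0.4, 174.3]
force: [0.7, 0.4, -0.7]
opening: 0.0201
gripper_force: 29.9
[[0.489, -0.146], [0.487, -0.363], [0.359, -0.362], [0.366, -0.144]] [[230.0, 235.0], [155.0, 262.0], [145.0, 225.0], [217.0, 202.0]]
[[0.362, -0.356], [0.361, -0.143], [0.482, -0.142], [0.478, -0.336]] [[366.0, 167.0], [347.0, 214.0], [308.0, 202.0], [330.0, 161.0]]
now [ 0.6368 -0.0267  0.1853] [179.92   0.4  174.28] t 4.1 open 0.0201 F [ 0.7  0.4 -0.7] gf 29.9
(0.425, -0.2, 0.18, 180) shift [ 1.935 -1.935  0.053] max 1.94 turn -0.064 (-5.7 deg)
(0.425, -0.29, 0.18, 180) shift [-0.  -0.9 -0. ] max 0.9 turn -0.0 (-0.0 deg)
```

```bash

python3 -m creep '[{"grip":1,"delta_pos":[0.25,-0.4,0],"rotation":[0,0,0]},{"grip":1,"delta_pos":[0.5,-0.8,0],"rotation":[0,0,0]},{"grip":1,"delta_pos":[0.62,-0.98,0],"rotation":[0,0,0]}]' >/dev/null
python3 -m creep '[{"grip":1,"delta_pos":[0.25,-0.4,0],"rotation":[0,0,0]},{"grip":1,"delta_pos":[0.5,-0.8,0],"rotation":[0,0,0]},{"grip":1,"delta_pos":[0.62,-0.98,0],"rotation":[0,0,0]}]'
python3 -m creep '[{"grip":1,"delta_pos":[0.25,-0.4,0],"rotation":[0,0,-0.03]},{"grip":1,"delta_pos":[0.5,-0.8,0],"rotation":[0,0,-0.064]},{"grip":1,"delta_pos":[0.62,-0.98,0],"rotation":[0,0,-0.064]},{"grip":1,"delta_pos":[0.62,-0.98,0],"rotation":[0,0,-0.064]}]'
python3 - <<'E'
from h import *
s=snap('wrist','w2.png')
plan((.423,-.302,.073,180))
E
```

```text
clock: 4.7
tool_pos: [0.4888, -0.2113, 0.1802]
orientation: [180.0, -0.1, 174.1]
force: [0.5, -0.5, -2.5]
opening: 0.0191
gripper_force: 29.9
clock: 5.1
tool_pos: [0.4178, -0.3023, 0.1802]
orientation: [180.0, -0.0, 179.8]
force: [1.3, -0.3, -1.2]
opening: 0.0198
gripper_force: 29.9
now [ 0.4189 -0.3016  0.1803] [ 1.7999e+02 -1.0000e-02  1.7984e+02] t 5.2 open 0.0193 F [ 0.1  0.6 -1.7] gf 29.9
(0.423, -0.302, 0.073, 180) shift [-0.041 -0.004  1.073] max 1.07 turn -0.002 (-0.2 deg)
```

View pics/w2.png

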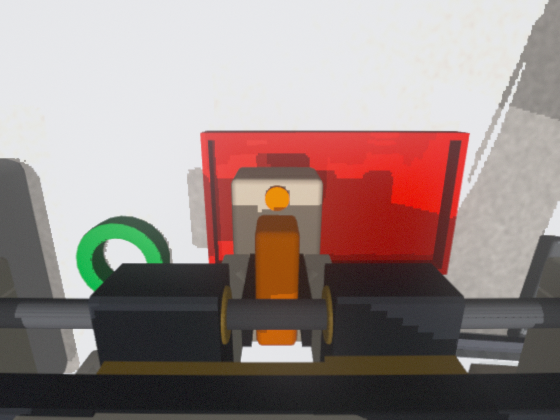

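The wrist view shows the cassette held square over the tray's right half (tray near edge at row 133, columns 203–467). Lowering.

```bash

python3 -m creep '[{"grip":1,"delta_pos":[-0.04,0,0.3],"rotation":[0,0,0]},{"grip":1,"delta_pos":[-0.04,0,0.6],"rotation":[0,0,0]},{"grip":1,"delta_pos":[-0.04,0,0.8],"rotation":[0,0,0]},{"grip":1,"delta_pos":[-0.04,0,0.9],"rotation":[0,0,0]}]'
python3 -m creep '[{"grip":1,"delta_pos":[0,0,0.1],"rotation":[0,0,0]},{"grip":1,"delta_pos":[0,0,0.18],"rotation":[0,0,0]},{"grip":1,"delta_pos":[0,0,0.18],"rotation":[0,0,0]},{"grip":1,"delta_pos":[0,0,0.18],"rotation":[0,0,0]}]'
python3 - <<'E'
from h import *
s=snap('wrist')
print(onz(s,[(203,133),(467,133)],.026).round(3))
plan()
E
```

```text
clock: 5.55
tool_pos: [0.4236, -0.2998, 0.0886]
orientation: [179.9, -0.2, -180.0]
force: [-0.5, 0.7, -1.8]
opening: 0.0198
gripper_force: 29.9
clock: 5.95
tool_pos: [0.4243, -0.3008, 0.073]
orientation: [-180.0, 0.0, -180.0]
force: [0.1, -0.2, -1.2]
opening: 0.0201
gripper_force: 30.0
[[ 0.358 -0.339  0.026]
 [ 0.358 -0.2    0.026]]
now [ 0.4243 -0.3008  0.0731] [-1.7999e+02  5.0000e-02  1.8000e+02] t 6.0 open 0.02 F [ 0.3 -0.5 -1.6] gf 30.0
```

```bash

python3 -m creep '[{"grip":1,"delta_pos":[0,0,0.03],"rotation":[0,0,0]},{"grip":0.5,"delta_pos":[0,0,0.03],"rotation":[0,0,0]},{"grip":0.5,"delta_pos":[0,0,0.03],"rotation":[0,0,0]},{"grip":0.5,"delta_pos":[0,0,0.03],"rotation":[0,0,0]},{"grip":0.5,"delta_pos":[0,0,0.03],"rotation":[0,0,0]}]'
python3 -m creep '[{"grip":0.5,"delta_pos":[0,0,-0.4],"rotation":[0,0,0]},{"grip":0.5,"delta_pos":[0,0,-0.8],"rotation":[0,0,0]},{"grip":0.5,"delta_pos":[0,0,-1],"rotation":[0,0,0]},{"grip":0.5,"delta_pos":[0,0,-1],"rotation":[0,0,0]}]'
python3 - <<'E'
from h import *
s=snap('wrist'); M=masks(s)
for k,z in [('orange',.07)]:
  for c,a,p in blobs(M[k],100): f=fin(s,p,z);print(k,c.round(),a,f[0].round(4),f[1].round(1),f[2].round())
c,a,p=max(blobs(M['red'],500),key=lambda b:b[1])
h=cv2.convexHull(p.astype(np.float32)); a4=cv2.approxPolyDP(h,8,True).reshape(-1,2);print(onz(s,a4,.026).round(3)[:,:2].tolist())
plan((.629,-.09,.17,175.5))
E
```

```text
clock: 6.5
tool_pos: [0.424, -0.3008, 0.0697]
orientation: [-180.0, 0.0, 180.0]
force: [0.3, 0.2, -0.6]
opening: 0.0424
gripper_force: 0.0
clock: 6.9
tool_pos: [0.4258, -0.3015, 0.173]
orientation: [-179.9, 0.3, -180.0]
force: [0.1, -0.1, 0.2]
opening: 0.0441
gripper_force: 0.0
orange [277. 162.] 177 [ 0.3839 -0.3008] 155.3 [10. 10.]
orange [277. 215.] 2120 [ 0.4241 -0.3008] 179.7 [19. 68.]
[[0.464, -0.337], [0.419, -0.339], [0.405, -0.327], [0.458, -0.327]]
now [ 0.4248 -0.301   0.171 ] [-179.95    0.19  179.99] t 7.0 open 0.0435 F [-0.6 -1.1 -0.4] gf 0.0
(0.629, -0.09, 0.17, 175.5) shift [-2.042  2.11   0.01 ] max 2.11 turn 0.05 (4.5 deg)
```

```bash

python3 -m creep '[{"grip":0.5,"delta_pos":[-0.35,0.35,0],"rotation":[0,0,0]},{"grip":0.5,"delta_pos":[-0.68,0.7,0],"rotation":[0,0,0]}]' >/dev/null
python3 -m creep '[{"grip":0.5,"delta_pos":[-0.35,0.35,0],"rotation":[0,0,0]},{"grip":0.5,"delta_pos":[-0.68,0.7,0],"rotation":[0,0,0]}]' >/dev/null
python3 -m creep '[{"grip":0.5,"delta_pos":[-0.35,0.35,0],"rotation":[0,0,0.05]},{"grip":0.5,"delta_pos":[-0.68,0.7,0],"rotation":[0,0,0.05]},{"grip":0.5,"delta_pos":[-0.68,0.7,0],"rotation":[0,0,0.05]},{"grip":0.5,"delta_pos":[-0.68,0.7,0],"rotation":[0,0,0.05]}]'
python3 - <<'E'
from h import *
s=snap('wrist'); M=masks(s)
for k,z in [('orange',.1)]:
  for c,a,p in blobs(M[k],100): f=fin(s,p,z);print(k,c.round(),a,f[0].round(4),f[1].round(1),f[2].round())
plan((.629,-.09,.101,175.5))
E
```

```text
clock: 7.75
tool_pos: [0.6277, -0.0897, 0.1673]
orientation: [-180.0, -0.2, 175.6]
force: [0.1, -0.5, -0.6]
opening: 0.0435
gripper_force: 0.0
orange [276. 173.] 235 [ 0.5861 -0.0865] 171.6 [10. 10.]
orange [276. 237.] 2548 [ 0.628  -0.0897] 175.9 [19. 63.]
now [ 0.6271 -0.0906  0.1678] [-1.7998e+02 -1.7000e-01  1.7553e+02] t 7.8 open 0.0439 F [-1.2 -0.8 -0.3] gf 0.0
(0.629, -0.09, 0.101, 175.5) shift [-0.019  0.007  0.668] max 0.67 turn 0.0 (0.0 deg)
```

```bash

python3 -m creep '[{"grip":0.5,"delta_pos":[-0.02,0,0.3],"rotation":[0,0,0]},{"grip":0.5,"delta_pos":[-0.02,0,0.55],"rotation":[0,0,0]},{"grip":0.5,"delta_pos":[-0.02,0,0.67],"rotation":[0,0,0]},{"grip":0.5,"delta_pos":[-0.02,0,0.67],"rotation":[0,0,0]}]'
python3 -m creep '[{"grip":1,"delta_pos":[0,0,0],"rotation":[0,0,0]},{"grip":1,"delta_pos":[0,0,0],"rotation":[0,0,0]},{"grip":1,"delta_pos":[0,0,0],"rotation":[0,0,0]},{"grip":1,"delta_pos":[0,0,0],"rotation":[0,0,0]}]'
python3 -m creep '[{"grip":1,"delta_pos":[0,0,-0.25],"rotation":[0,0,0]},{"grip":1,"delta_pos":[0,0,-0.5],"rotation":[0,0,0]},{"grip":1,"delta_pos":[0,0,-0.8],"rotation":[0,0,0]},{"grip":1,"delta_pos":[0,0,-0.8],"rotation":[0,0,0]}]' | tail -3
python3 -m creep '[{"grip":1,"delta_pos":[0.4,-0.25,0],"rotation":[0,0,0]},{"grip":1,"delta_pos":[0.8,-0.5,0],"rotation":[0,0,0]},{"grip":1,"delta_pos":[0.98,-0.65,0],"rotation":[0,0,0]}]' | tail -2
python3 -m creep '[{"grip":1,"delta_pos":[0.4,-0.25,0],"rotation":[0,0,0]},{"grip":1,"delta_pos":[0.8,-0.5,0],"rotation":[0,0,-0.05]},{"grip":1,"delta_pos":[0.98,-0.65,0],"rotation":[0,0,-0.05]},{"grip":1,"delta_pos":[0.98,-0.65,0],"rotation":[0,0,-0.05]}]'
python3 - <<'E'
from h import *
plan((.423,-.205,.071,180))
E
```

```text
clock: 8.2
tool_pos: [0.6281, -0.092, 0.1007]
orientation: [-180.0, -0.2, 175.4]
force: [-0.8, 0.2, 0.7]
opening: 0.0436
gripper_force: 0.0
clock: 8.6
tool_pos: [0.6305, -0.0908, 0.1035]
orientation: [180.0, 0.1, 175.5]
force: [-0.2, 0.4, 2.2]
opening: 0.0197
gripper_force: 30.0
force: [0.9, 0.6, -0.9]
opening: 0.0197
gripper_force: 30.0
opening: 0.0199
gripper_force: 30.0
clock: 9.7
tool_pos: [0.4211, -0.206, 0.1824]
orientation: [180.0, -0.0, 179.9]
force: [0.3, -0.1, -1.2]
opening: 0.0195
gripper_force: 30.0
now [ 0.4211 -0.206   0.1824] [ 1.7997e+02 -4.0000e-02  1.7987e+02] t 9.7 open 0.0195 F [ 0.3 -0.1 -1.2] gf 30.0
(0.423, -0.205, 0.071, 180) shift [-0.019  0.01   1.114] max 1.11 turn -0.001 (-0.1 deg)
```

```bash

python3 -m creep '[{"grip":1,"delta_pos":[-0.02,0.01,0.3],"rotation":[0,0,0]},{"grip":1,"delta_pos":[-0.02,0.01,0.6],"rotation":[0,0,0]},{"grip":1,"delta_pos":[-0.02,0.01,0.8],"rotation":[0,0,0]},{"grip":1,"delta_pos":[-0.02,0.01,0.9],"rotation":[0,0,0]}]' | tail -4
python3 -m creep '[{"grip":1,"delta_pos":[0,0,0.1],"rotation":[0,0,0]},{"grip":1,"delta_pos":[0,0,0.2],"rotation":[0,0,0]},{"grip":1,"delta_pos":[0,0,0.2],"rotation":[0,0,0]},{"grip":1,"delta_pos":[0,0,0.2],"rotation":[0,0,0]}]'
python3 -m creep '[{"grip":0.5,"delta_pos":[0,0,0],"rotation":[0,0,0]},{"grip":0.5,"delta_pos":[0,0,0],"rotation":[0,0,0]},{"grip":0.5,"delta_pos":[0,0,0],"rotation":[0,0,0]},{"grip":0.5,"delta_pos":[0,0,0],"rotation":[0,0,0]}]'
python3 -m creep '[{"grip":0.5,"delta_pos":[0,0,-0.4],"rotation":[0,0,0]},{"grip":0.5,"delta_pos":[0,0,-0.8],"rotation":[0,0,0]},{"grip":0.5,"delta_pos":[0,0,-1],"rotation":[0,0,0]},{"grip":0.5,"delta_pos":[0,0,-1],"rotation":[0,0,0]}]' | tail -3
python3 - <<'E'
from h import *
s=snap('wrist'); M=masks(s)
for k,z in [('orange',.07)]:
  for c,a,p in blobs(M[k],100): f=fin(s,p,z);print(k,c.round(),a,f[0].round(4),f[1].round(1),f[2].round())
plan((.435,.1415,.17,12.7))
E
```

```text
orientation: [180.0, -0.2, 180.0]
force: [0.3, 0.4, -2.5]
opening: 0.0196
gripper_force: 30.0
clock: 10.5
tool_pos: [0.4268, -0.2041, 0.0727]
orientation: [-180.0, 0.0, -180.0]
force: [0.0, -0.4, -2.2]
opening: 0.0197
gripper_force: 30.0
clock: 10.9
tool_pos: [0.4265, -0.2042, 0.0728]
orientation: [-180.0, 0.0, 180.0]
force: [0.2, -0.0, -0.3]
opening: 0.0426
gripper_force: 0.0
force: [0.3, 0.1, -0.2]
opening: 0.0441
gripper_force: 0.0
orange [277. 156.] 178 [ 0.3828 -0.2037] 20.0 [10. 10.]
orange [277. 210.] 2072 [ 0.4234 -0.2037] 0.0 [19. 68.]
orange [155. 200.] 834 [ 0.4154 -0.2936] 176.6 [26. 63.]
now [ 0.4272 -0.2042  0.1741] [-179.99    0.21  179.99] t 11.3 open 0.0438 F [ 0.2  0.6 -1. ] gf 0.0
(0.435, 0.1415, 0.17, 12.7) shift [-0.077  3.457  0.041] max 3.46 turn -0.141 (-12.7 deg)
```

Spent cassettes are in the tray. On to fresh A.

```bash

python3 -m creep '[{"grip":0.5,"delta_pos":[0,0.45,0],"rotation":[0,0,0]},{"grip":0.5,"delta_pos":[-0.02,0.9,0],"rotation":[0,0,0]}]' >/dev/null
python3 -m creep '[{"grip":0.5,"delta_pos":[0,0.45,0],"rotation":[0,0,0]},{"grip":0.5,"delta_pos":[-0.02,0.9,0],"rotation":[0,0,0]}]' >/dev/null
python3 -m creep '[{"grip":0.5,"delta_pos":[0,0.45,0],"rotation":[0,0,0]},{"grip":0.5,"delta_pos":[-0.02,0.9,0],"rotation":[0,0,0]}]' >/dev/null
python3 -m creep '[{"grip":0.4,"delta_pos":[0,0.4,0],"rotation":[0,0,-0.07]},{"grip":0.4,"delta_pos":[-0.02,0.75,0],"rotation":[0,0,-0.141]},{"grip":0.4,"delta_pos":[-0.02,0.75,0],"rotation":[0,0,-0.141]},{"grip":0.4,"delta_pos":[-0.02,0.75,0],"rotation":[0,0,-0.141]}]'
cat >> h.py <<'E'
def look(k='blue',z=.064,f=None):
  s=snap('wrist',f); M=masks(s)
  for c,a,p in blobs(M[k],100):
    F=fin(s,p,z);print(k,c.round(),a,F[0].round(4),F[1].round(1),F[2].round())
E
python3 - <<'E'
from h import *
look(f='w3.png');plan((.455,.1415,.065,12.7))
E
```

```text
clock: 12.35
tool_pos: [0.4337, 0.1411, 0.1714]
orientation: [-179.9, -0.1, -167.3]
force: [0.6, -0.2, -0.3]
opening: 0.0528
gripper_force: 0.0
blue [408. 240.] 1447 [0.4294 0.2438] 154.2 [22. 64.]
blue [272. 247.] 1446 [0.458 0.143] 12.0 [58. 17.]
blue [529. 286.] 121 [0.4459 0.3551] 72.2 [10. 10.]
now [0.4336 0.1404 0.1715] [-1.7995e+02 -1.2000e-01 -1.6734e+02] t 12.4 open 0.0525 F [ 0.4 -0.2 -0.4] gf 0.0
(0.455, 0.1415, 0.065, 12.7) shift [-0.211 -0.036  1.065] max 1.07 turn -0.0 (-0.0 deg)
```

View pics/w3.png

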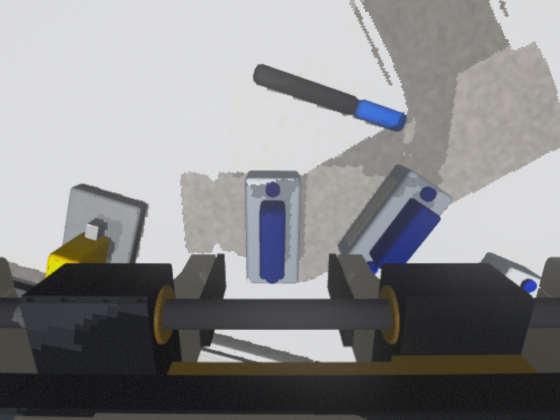

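Wrist view: fresh A square between the fingers at (272,247), B at (408,240), C's end at (529,286). Grasp A.

```bash

python3 -m creep '[{"grip":0.4,"delta_pos":[-0.23,-0.03,0],"rotation":[0,0,0.007]},{"grip":0.4,"delta_pos":[-0.23,-0.03,0.3],"rotation":[0,0,0.007]},{"grip":0.4,"delta_pos":[-0.23,-0.03,0.65],"rotation":[0,0,0.007]},{"grip":0.4,"delta_pos":[-0.23,-0.03,0.9],"rotation":[0,0,0.007]},{"grip":0.4,"delta_pos":[-0.23,-0.03,0.9],"rotation":[0,0,0.007]}]'
python3 -m creep '[{"grip":0.4,"delta_pos":[0,0,0.1],"rotation":[0,0,0]},{"grip":0.4,"delta_pos":[0,0,0.17],"rotation":[0,0,0]},{"grip":0.4,"delta_pos":[0,0,0.17],"rotation":[0,0,0]}]'
python3 -m creep '[{"grip":1,"delta_pos":[0,0,0],"rotation":[0,0,0]},{"grip":1,"delta_pos":[0,0,0],"rotation":[0,0,0]},{"grip":1,"delta_pos":[0,0,0],"rotation":[0,0,0]},{"grip":1,"delta_pos":[0,0,0],"rotation":[0,0,0]},{"grip":1,"delta_pos":[0,0,0],"rotation":[0,0,0]}]'
python3 -m creep '[{"grip":1,"delta_pos":[0,0,-0.25],"rotation":[0,0,0]},{"grip":1,"delta_pos":[0,0,-0.5],"rotation":[0,0,0]},{"grip":1,"delta_pos":[0,0,-0.8],"rotation":[0,0,0]},{"grip":1,"delta_pos":[0,0,-1],"rotation":[0,0,0]},{"grip":1,"delta_pos":[0,0,-1],"rotation":[0,0,0]}]'
python3 - <<'E'
from h import *
plan((.60,.10,.165,175.3),(.635,-.025,.165,175.3))
E
```

```text
clock: 12.9
tool_pos: [0.4553, 0.1401, 0.0794]
orientation: [-179.8, -0.4, -168.1]
force: [-0.7, -1.2, -0.4]
opening: 0.0529
gripper_force: 0.0
clock: 13.2
tool_pos: [0.4575, 0.1428, 0.0655]
orientation: [180.0, 0.0, -168.0]
force: [-0.5, -0.5, -0.3]
opening: 0.0526
gripper_force: 0.0
clock: 13.7
tool_pos: [0.4575, 0.143, 0.0657]
orientation: [180.0, 0.0, -167.9]
force: [1.5, -0.9, 0.6]
opening: 0.0196
gripper_force: 30.0
clock: 14.2
tool_pos: [0.4587, 0.1438, 0.1682]
orientation: [179.9, 0.3, -167.9]
force: [-0.1, 0.9, -2.2]
opening: 0.0196
gripper_force: 30.0
now [0.4587 0.1438 0.1682] [ 179.89    0.26 -167.92] t 14.2 open 0.0196 F [-0.1  0.9 -2.2] gf 30.0
(0.6, 0.1, 0.165, 175.3) shift [-1.29  -0.724  0.032] max 1.29 turn 0.186 (16.8 deg)
(0.635, -0.025, 0.165, 175.3) shift [-0.451 -1.217 -0.   ] max 1.22 turn -0.0 (-0.0 deg)
```

```bash

python3 -m creep '[{"grip":1,"delta_pos":[-0.3,-0.18,-0.2],"rotation":[0,0,0]},{"grip":1,"delta_pos":[-0.6,-0.36,-0.4],"rotation":[0,0,0.09]},{"grip":1,"delta_pos":[-0.65,-0.36,-0.5],"rotation":[0,0,0.186]},{"grip":1,"delta_pos":[-0.65,-0.36,-0.5],"rotation":[0,0,0.186]}]' |tail -2
python3 -m creep '[{"grip":1,"delta_pos":[-0.2,-0.4,0],"rotation":[0,0,0]},{"grip":1,"delta_pos":[-0.2,-0.8,0],"rotation":[0,0,0]},{"grip":1,"delta_pos":[-0.2,-1,0],"rotation":[0,0,0]}]' |tail -2
python3 -m creep '[{"grip":1,"delta_pos":[0,-0.4,0],"rotation":[0,0,0]},{"grip":1,"delta_pos":[0,-0.8,0],"rotation":[0,0,0]},{"grip":1,"delta_pos":[0,-0.8,0],"rotation":[0,0,0]},{"grip":1,"delta_pos":[0,-0.8,0],"rotation":[0,0,0]}]'
python3 - <<'E'
from h import *
import pickle
s=snap('wrist','w4.png');pickle.dump(s,open('w4.pkl','wb'))
cv2.imwrite('pics/w4c.png',cv2.resize(s['color'][60:330,60:460,::-1],None,fx=2,fy=2))
plan()
E
```

```text
opening: 0.0199
gripper_force: 30.0
opening: 0.0195
gripper_force: 30.0
clock: 15.3
tool_pos: [0.5323, -0.0602, 0.214]
orientation: [-180.0, -0.1, 175.4]
force: [0.4, -0.2, -3.6]
opening: 0.02
gripper_force: 30.0
now [ 0.5328 -0.0596  0.2143] [-1.8000e+02 -1.1000e-01  1.7544e+02] t 15.3 open 0.0203 F [ 0.5  0.9 -2.7] gf 30.0
```

View pics/w4c.png

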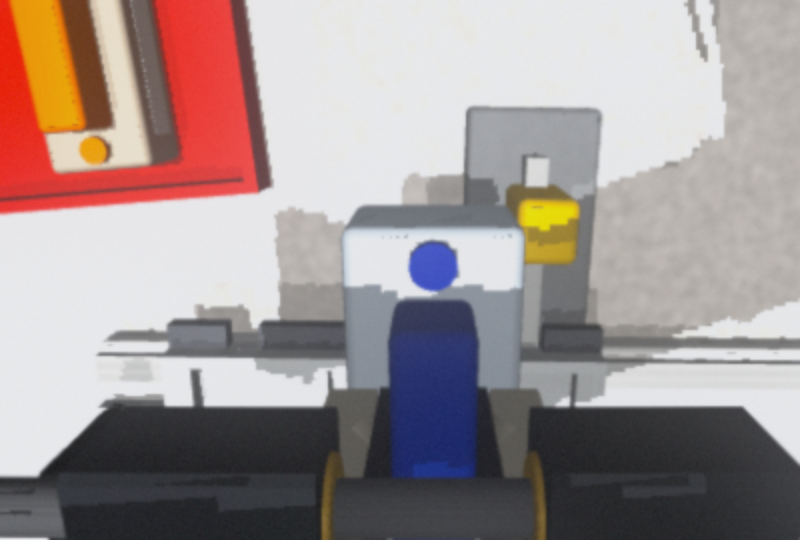

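The held cassette (crop centre) blocks the bays; step aside for a clear view.

```bash

python3 -m creep '[{"grip":1,"delta_pos":[-0.25,0.4,-0.2],"rotation":[0,0,0]},{"grip":1,"delta_pos":[-0.5,0.8,-0.3],"rotation":[0,0,0]},{"grip":1,"delta_pos":[-0.5,0.95,-0.3],"rotation":[0,0,0]},{"grip":1,"delta_pos":[-0.5,0.95,-0.3],"rotation":[0,0,0]},{"grip":1,"delta_pos":[-0.5,0.95,-0.3],"rotation":[0,0,0]}]'
python3 - <<'E'
from h import *
import pickle
s=snap('wrist','w5.png');pickle.dump(s,open('w5.pkl','wb'))
cv2.imwrite('pics/w5c.png',cv2.resize(s['color'][100:330,0:300,::-1],None,fx=2.6,fy=2.6,interpolation=cv2.INTER_CUBIC))
plan()
E
```

```text
clock: 15.85
tool_pos: [0.5906, 0.0321, 0.2445]
orientation: [-180.0, -0.1, 175.5]
force: [0.6, -1.2, -1.7]
opening: 0.0194
gripper_force: 30.0
now [0.5905 0.0314 0.2448] [-1.7997e+02 -9.0000e-02  1.7544e+02] t 15.9 open 0.0199 F [-0.3 -0.4 -1.7] gf 30.0
```

View pics/w5c.png

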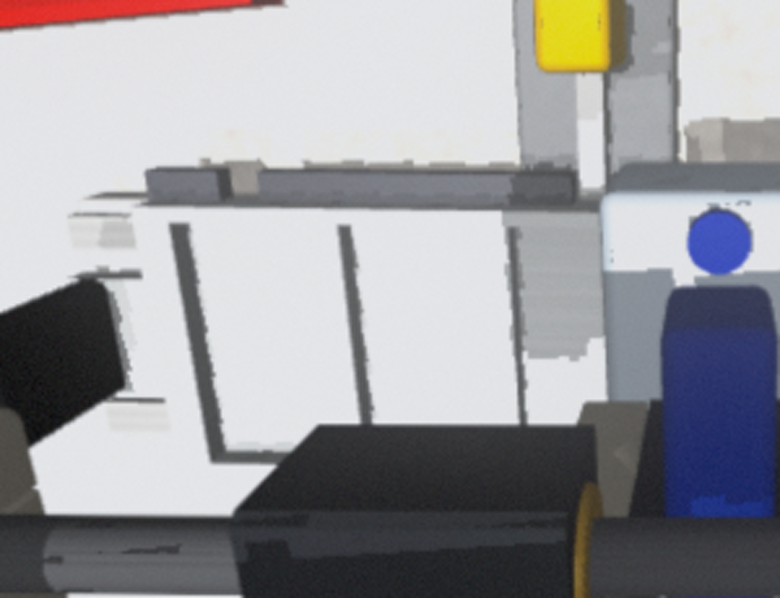

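The crop shows the three bays' −y walls as dark strips: bay 0 (171–213, 225–460), bay 1 (338–362, 226–424), bay 2 (510–521, 226–424). Bay 0's far floor corner is at (222,452).

```bash

python3 - <<'E'
from h import *
import pickle
np.set_printoptions(precision=4,suppress=True)
s=pickle.load(open('w5.pkl','rb'))
P=lambda q,z:onz(s,[(x/2.6,100+y/2.6) for x,y in q],z)[:,:2]
for q in ([(171,225),(213,460)],[(338,226),(362,424)],[(510,226),(521,424)]):
  a=P(q,.048);d=a[1]-a[0];print('top',a.tolist(),np.degrees(np.arctan2(d[1],d[0])))
for q in ([(190,225),(222,452)],[(350,226),(371,424)]):
  a=P(q,.036);d=a[1]-a[0];print('floor',a.tolist(),np.degrees(np.arctan2(d[1],d[0])))
print('corner fl',P([(222,452)],.036),'top',P([(213,461)],.048))
print('knob far edge',P([(538,71),(610,71)],.075))
E
cat h.py | wc -l
```

```text
top [[0.5706077376351415, -0.17866372310326928], [0.6715750940233779, -0.1875355210802106]] -5.021567616533854
top [[0.5762538401175088, -0.11364941416750575], [0.6598741849593666, -0.12102748676340468]] -5.042319763898734
top [[0.5815689760901073, -0.04727816732420208], [0.66493293124752, -0.05518717075616718]] -5.4196110911142155
floor [[0.5733929099337375, -0.17878170880456745], [0.6738511350371372, -0.1907466215113212]] -6.792123958577567
floor [[0.5790043407783791, -0.11432434187105824], [0.6655486908691277, -0.12290926284648697]] -5.665024139909278
corner fl [[ 0.6739 -0.1907]] top [[ 0.672  -0.1877]]
knob far edge [[ 0.5237 -0.0231]
 [ 0.5256  0.0011]]
45
```

```bash

python3 -c "
from h import *
plan((.6357,-.025,.165,174.8),(.6357,-.025,.1015,174.8))"
```

```text
now [0.5905 0.0314 0.2448] [-1.7997e+02 -9.0000e-02  1.7544e+02] t 15.9 open 0.0199 F [-0.3 -0.4 -1.7] gf 30.0
(0.6357, -0.025, 0.165, 174.8) shift [-0.495 -0.526  0.798] max 0.8 turn 0.007 (0.6 deg)
(0.6357, -0.025, 0.1015, 174.8) shift [0.    0.    0.635] max 0.64 turn -0.0 (-0.0 deg)
```

```bash

python3 -m creep '[{"grip":1,"delta_pos":[-0.25,-0.27,0],"rotation":[0,0,0]},{"grip":1,"delta_pos":[-0.49,-0.53,0],"rotation":[0,0,0.007]},{"grip":1,"delta_pos":[-0.49,-0.53,0.3],"rotation":[0,0,0.007]},{"grip":1,"delta_pos":[-0.49,-0.53,0.75],"rotation":[0,0,0.007]},{"grip":1,"delta_pos":[-0.49,-0.53,0.8],"rotation":[0,0,0.007]}]' >/dev/null
python3 -m creep '[{"grip":1,"delta_pos":[0,0,0],"rotation":[0,0,0]}]'
python3 - <<'E'
from h import *
look(z=.128);plan((.6357,-.025,.1015,174.8))
E
```

```text
clock: 16.5
tool_pos: [0.6349, -0.0267, 0.1648]
orientation: [-179.9, -0.2, 174.7]
force: [0.9, -0.1, -2.2]
opening: 0.0195
gripper_force: 30.0
blue [276. 193.] 434 [ 0.5984 -0.0231] 3.9 [12. 12.]
blue [276. 263.] 2993 [ 0.6389 -0.0267] 174.4 [24. 44.]
blue [276. 334.] 372 [ 0.6854 -0.0311] 84.1 [23.  6.]
now [ 0.6363 -0.0263  0.1668] [-1.7996e+02  3.0000e-02  1.7472e+02] t 16.6 open 0.0195 F [-0.1 -0.8 -2. ] gf 30.0
(0.6357, -0.025, 0.1015, 174.8) shift [0.007 0.012 0.653] max 0.65 turn -0.001 (-0.1 deg)
```

```bash

python3 -m creep '[{"grip":1,"delta_pos":[0,0.01,0.2],"rotation":[0,0,0]},{"grip":1,"delta_pos":[0,0.01,0.4],"rotation":[0,0,0]},{"grip":1,"delta_pos":[0,0.01,0.5],"rotation":[0,0,0]},{"grip":1,"delta_pos":[0,0.01,0.5],"rotation":[0,0,0]}]'
python3 -m creep '[{"grip":1,"delta_pos":[0,0,0.05],"rotation":[0,0,0]},{"grip":1,"delta_pos":[0,0,0.1],"rotation":[0,0,0]},{"grip":1,"delta_pos":[0,0,0.14],"rotation":[0,0,0]},{"grip":1,"delta_pos":[0,0,0.14],"rotation":[0,0,0]}]'
```

```text
clock: 16.95
tool_pos: [0.6361, -0.0248, 0.1161]
orientation: [-180.0, 0.0, 174.7]
force: [-0.1, 0.0, -2.4]
opening: 0.0197
gripper_force: 30.0
clock: 17.35
tool_pos: [0.6362, -0.0249, 0.1018]
orientation: [-180.0, 0.0, 174.7]
force: [-1.0, -0.9, -2.2]
opening: 0.0199
gripper_force: 30.0
```

```bash

python3 -m creep '[{"grip":1,"delta_pos":[0,0,0.015],"rotation":[0,0,0]},{"grip":0.5,"delta_pos":[0,0,0.015],"rotation":[0,0,0]},{"grip":0.5,"delta_pos":[0,0,0.015],"rotation":[0,0,0]},{"grip":0.5,"delta_pos":[0,0,0.015],"rotation":[0,0,0]},{"grip":0.5,"delta_pos":[0,0,0.015],"rotation":[0,0,0]}]'
python3 -m creep '[{"grip":0.5,"delta_pos":[0,0,-0.3],"rotation":[0,0,0]},{"grip":0.5,"delta_pos":[0,0,-0.7],"rotation":[0,0,0]},{"grip":0.5,"delta_pos":[0,0,-0.9],"rotation":[0,0,0]},{"grip":0.5,"delta_pos":[0,0,-0.9],"rotation":[0,0,0]}]'
python3 - <<'E'
from h import *
look(z=.1);plan((.415,.249,.18,160.4))
E
```

```text
clock: 17.85
tool_pos: [0.636, -0.0249, 0.1]
orientation: [-180.0, -0.0, 174.7]
force: [-0.6, 0.4, -0.2]
opening: 0.0421
gripper_force: 0.0
clock: 18.25
tool_pos: [0.6379, -0.0247, 0.194]
orientation: [179.9, 0.4, 174.7]
force: [0.3, -0.4, -0.3]
opening: 0.0438
gripper_force: 0.0
blue [276. 159.] 172 [ 0.5931 -0.0206] 174.4 [9. 9.]
blue [275. 183.] 238 [ 0.6095 -0.0223] 78.2 [17.  8.]
blue [276. 229.] 1356 [ 0.6435 -0.025 ] 172.5 [18. 48.]
blue [332. 352.] 313 [0.7546 0.0111] 18.2 [15. 25.]
now [ 0.6368 -0.0247  0.1917] [179.94   0.18 174.68] t 18.3 open 0.044 F [-0.4  0.5 -0.5] gf 0.0
(0.415, 0.249, 0.18, 160.4) shift [2.462 2.52  0.117] max 2.52 turn 0.159 (14.3 deg)
```

```bash

python3 -m creep '[{"grip":0.4,"delta_pos":[0.35,0.35,0],"rotation":[0,0,0]},{"grip":0.4,"delta_pos":[0.7,0.7,0],"rotation":[0,0,0]},{"grip":0.4,"delta_pos":[0.82,0.84,0],"rotation":[0,0,0]}]' >/dev/null
python3 -m creep '[{"grip":0.4,"delta_pos":[0.35,0.35,0],"rotation":[0,0,0]},{"grip":0.4,"delta_pos":[0.7,0.7,0],"rotation":[0,0,0]},{"grip":0.4,"delta_pos":[0.82,0.84,0],"rotation":[0,0,0]}]' >/dev/null
python3 -m creep '[{"grip":0.4,"delta_pos":[0.35,0.35,0],"rotation":[0,0,0]},{"grip":0.4,"delta_pos":[0.7,0.7,0.1],"rotation":[0,0,0.09]},{"grip":0.4,"delta_pos":[0.82,0.84,0.12],"rotation":[0,0,0.159]},{"grip":0.4,"delta_pos":[0.82,0.84,0.12],"rotation":[0,0,0.159]},{"grip":0.4,"delta_pos":[0.82,0.84,0.12],"rotation":[0,0,0.159]}]'
python3 - <<'E'
from h import *
look();plan((.431,.2445,.065,160.4))
E
```

```text
clock: 19.4
tool_pos: [0.4138, 0.2488, 0.1772]
orientation: [-179.9, -0.0, 160.6]
force: [-0.0, -0.7, 0.6]
opening: 0.0522
gripper_force: 0.0
blue [437. 201.] 135 [0.4443 0.368 ] 64.9 [ 9. 10.]
blue [280. 235.] 1418 [0.4304 0.246 ] 160.8 [17. 61.]
blue [449. 241.] 968 [0.4803 0.3708] 171.5 [18. 38.]
now [0.4142 0.2484 0.1774] [-1.7992e+02 -2.0000e-02  1.6051e+02] t 19.4 open 0.0524 F [ 0.1 -0.6 -0.1] gf 0.0
(0.431, 0.2445, 0.065, 160.4) shift [-0.171  0.019  1.124] max 1.12 turn 0.001 (0.1 deg)
```

```bash

python3 -m creep '[{"grip":0.4,"delta_pos":[-0.17,0.03,0],"rotation":[0,0,0]},{"grip":0.4,"delta_pos":[-0.17,0.03,0.3],"rotation":[0,0,0]},{"grip":0.4,"delta_pos":[-0.17,0.03,0.65],"rotation":[0,0,0]},{"grip":0.4,"delta_pos":[-0.17,0.03,0.9],"rotation":[0,0,0]},{"grip":0.4,"delta_pos":[-0.17,0.03,0.9],"rotation":[0,0,0]}]' >/dev/null
python3 -m creep '[{"grip":0.4,"delta_pos":[0,0,0.12],"rotation":[0,0,0]},{"grip":0.4,"delta_pos":[0,0,0.22],"rotation":[0,0,0]},{"grip":0.4,"delta_pos":[0,0,0.22],"rotation":[0,0,0]}]'
python3 -m creep '[{"grip":1,"delta_pos":[0,0,0],"rotation":[0,0,0]},{"grip":1,"delta_pos":[0,0,0],"rotation":[0,0,0]},{"grip":1,"delta_pos":[0,0,0],"rotation":[0,0,0]},{"grip":1,"delta_pos":[0,0,0],"rotation":[0,0,0]},{"grip":1,"delta_pos":[0,0,0],"rotation":[0,0,0]}]'
python3 -m creep '[{"grip":1,"delta_pos":[0,0,-0.25],"rotation":[0,0,0]},{"grip":1,"delta_pos":[0,0,-0.5],"rotation":[0,0,0]},{"grip":1,"delta_pos":[0,0,-0.8],"rotation":[0,0,0]},{"grip":1,"delta_pos":[0,0,-1],"rotation":[0,0,0]},{"grip":1,"delta_pos":[0,0,-1],"rotation":[0,0,0]}]'
python3 - <<'E'
from h import *
plan((.63,-.091,.165,174.8))
E
```

```text
clock: 20.25
tool_pos: [0.4314, 0.2452, 0.0657]
orientation: [-179.9, -0.0, 160.4]
force: [-0.6, -0.5, -0.0]
opening: 0.0524
gripper_force: 0.0
clock: 20.75
tool_pos: [0.4314, 0.2459, 0.0663]
orientation: [180.0, 0.0, 160.4]
force: [0.5, 0.5, -1.7]
opening: 0.0199
gripper_force: 29.9
clock: 21.25
tool_pos: [0.4325, 0.2471, 0.1689]
orientation: [179.7, 0.1, 160.4]
force: [-0.1, -1.2, -1.5]
opening: 0.0196
gripper_force: 29.9
now [0.4325 0.2471 0.1689] [1.7973e+02 1.2000e-01 1.6040e+02] t 21.2 open 0.0196 F [-0.1 -1.2 -1.5] gf 29.9
(0.63, -0.091, 0.165, 174.8) shift [-2.994 -2.523  0.039] max 2.99 turn -0.16 (-14.4 deg)
```

```bash

python3 -m creep '[{"grip":1,"delta_pos":[-0.3,-0.25,-0.2],"rotation":[0,0,0]},{"grip":1,"delta_pos":[-0.6,-0.5,-0.4],"rotation":[0,0,0]},{"grip":1,"delta_pos":[-0.75,-0.63,-0.4],"rotation":[0,0,0]}]' |tail -2
python3 -m creep '[{"grip":1,"delta_pos":[-0.3,-0.25,0],"rotation":[0,0,0]},{"grip":1,"delta_pos":[-0.6,-0.5,0],"rotation":[0,0,0]},{"grip":1,"delta_pos":[-0.75,-0.63,0],"rotation":[0,0,0]}]' |tail -2
python3 -m creep '[{"grip":1,"delta_pos":[-0.3,-0.25,0],"rotation":[0,0,0]},{"grip":1,"delta_pos":[-0.6,-0.5,0],"rotation":[0,0,0]},{"grip":1,"delta_pos":[-0.75,-0.63,0],"rotation":[0,0,0]}]' |tail -2
python3 -m creep '[{"grip":1,"delta_pos":[-0.3,-0.25,0],"rotation":[0,0,0]},{"grip":1,"delta_pos":[-0.6,-0.5,0],"rotation":[0,0,-0.08]},{"grip":1,"delta_pos":[-0.75,-0.63,0],"rotation":[0,0,-0.16]},{"grip":1,"delta_pos":[-0.75,-0.63,0],"rotation":[0,0,-0.16]},{"grip":1,"delta_pos":[-0.75,-0.63,0],"rotation":[0,0,-0.16]}]'
python3 - <<'E'
from h import *
look(z=.128);plan((.63,-.091,.1025,174.8))
E
```

```text
opening: 0.0199
gripper_force: 29.9
opening: 0.02
gripper_force: 29.9
opening: 0.0196
gripper_force: 29.9
clock: 22.65
tool_pos: [0.6286, -0.0925, 0.2044]
orientation: [-180.0, -0.1, 174.6]
force: [-0.1, 0.4, -1.3]
opening: 0.0201
gripper_force: 29.9
blue [364. 162.] 159 [ 0.5876 -0.0334] 58.0 [8. 8.]
blue [276. 194.] 432 [ 0.603  -0.0901] 3.0 [15. 15.]
blue [366. 225.] 1538 [ 0.6296 -0.0328] 171.3 [17. 51.]
blue [277. 264.] 2947 [ 0.6521 -0.0941] 173.8 [30. 53.]
blue [276. 335.] 416 [ 0.7094 -0.0999] 86.2 [28. 11.]
blue [461. 346.] 208 [0.7328 0.0374] 176.9 [ 6. 25.]
now [ 0.6286 -0.092   0.2049] [-1.8000e+02 -1.1000e-01  1.7464e+02] t 22.7 open 0.0199 F [ 0.2  0.2 -0.9] gf 29.9
(0.63, -0.091, 0.1025, 174.8) shift [-0.013  0.011  1.024] max 1.02 turn -0.002 (-0.2 deg)
```

```bash

python3 -m creep '[{"grip":1,"delta_pos":[-0.01,0.01,0.3],"rotation":[0,0,0]},{"grip":1,"delta_pos":[-0.01,0.01,0.6],"rotation":[0,0,0]},{"grip":1,"delta_pos":[-0.01,0.01,0.8],"rotation":[0,0,0]},{"grip":1,"delta_pos":[-0.01,0.01,0.9],"rotation":[0,0,0]},{"grip":1,"delta_pos":[-0.01,0.01,0.9],"rotation":[0,0,0]}]'
python3 -m creep '[{"grip":1,"delta_pos":[0,0,0.05],"rotation":[0,0,0]},{"grip":1,"delta_pos":[0,0,0.1],"rotation":[0,0,0]},{"grip":1,"delta_pos":[0,0,0.13],"rotation":[0,0,0]},{"grip":1,"delta_pos":[0,0,0.13],"rotation":[0,0,0]}]'
```

```text
clock: 23.2
tool_pos: [0.6295, -0.0905, 0.1148]
orientation: [-180.0, -0.1, 174.8]
force: [0.1, 0.4, -1.5]
opening: 0.02
gripper_force: 29.9
clock: 23.6
tool_pos: [0.6303, -0.0913, 0.103]
orientation: [180.0, -0.0, 174.8]
force: [-0.2, -0.3, -1.0]
opening: 0.0195
gripper_force: 29.9
```

```bash

python3 -m creep '[{"grip":1,"delta_pos":[0,0,0.02],"rotation":[0,0,0]},{"grip":0.5,"delta_pos":[0,0,0.02],"rotation":[0,0,0]},{"grip":0.5,"delta_pos":[0,0,0.02],"rotation":[0,0,0]},{"grip":0.5,"delta_pos":[0,0,0.02],"rotation":[0,0,0]},{"grip":0.5,"delta_pos":[0,0,0.02],"rotation":[0,0,0]}]'
python3 -m creep '[{"grip":0.5,"delta_pos":[0,0,-0.3],"rotation":[0,0,0]},{"grip":0.5,"delta_pos":[0,0,-0.7],"rotation":[0,0,0]},{"grip":0.5,"delta_pos":[0,0,-0.9],"rotation":[0,0,0]},{"grip":0.5,"delta_pos":[0,0,-0.9],"rotation":[0,0,0]}]'
python3 - <<'E'
from h import *
look(z=.1);plan((.47,.372,.19,170.4))
s=snap('scene');
for c,a,p in blobs(masks(s)['blue'],50): print(c.round(),a,fin(s,p,.055)[0].round(3)) if abs(c[0]-387)<60 and abs(c[1]-172)<40 else 0
E
```

```text
clock: 24.1
tool_pos: [0.6306, -0.0913, 0.1011]
orientation: [180.0, 0.0, 174.8]
force: [-0.5, 0.3, 0.4]
opening: 0.0424
gripper_force: 0.0
clock: 24.5
tool_pos: [0.6324, -0.0913, 0.1951]
orientation: [180.0, 0.4, 174.8]
force: [0.1, 0.4, -1.1]
opening: 0.044
gripper_force: 0.0
blue [366. 158.] 175 [ 0.5928 -0.0264] 41.3 [10.  9.]
blue [276. 160.] 172 [ 0.5884 -0.0874] 174.5 [ 9. 10.]
blue [275. 183.] 167 [ 0.6042 -0.0894] 75.8 [17.  6.]
blue [368. 223.] 1607 [ 0.6398 -0.0256] 173.4 [19. 60.]
blue [276. 228.] 1401 [ 0.6376 -0.0916] 172.4 [17. 52.]
now [ 0.6313 -0.0912  0.1929] [179.95   0.2  174.78] t 24.6 open 0.044 F [-0.7  1.1 -0.2] gf 0.0
(0.47, 0.372, 0.19, 170.4) shift [2.028 4.466 0.029] max 4.47 turn 0.049 (4.4 deg)
[387. 172.] 97 [0.489 0.37 ]
```

```bash

python3 - <<'E'
from h import *
import pickle
a,b=pickle.load(open('s0.pkl','rb'))
print(tri(a,(425,210),b,(152,289)), onz(a,[(432,198)],.05),onz(b,[(161,359)],.05))
E
python3 -m creep '[{"grip":0.4,"delta_pos":[0.2,0.45,0],"rotation":[0,0,0]},{"grip":0.4,"delta_pos":[0.4,0.89,0],"rotation":[0,0,0]}]' >/dev/null
python3 -m creep '[{"grip":0.4,"delta_pos":[0.2,0.45,0],"rotation":[0,0,0]},{"grip":0.4,"delta_pos":[0.4,0.89,0],"rotation":[0,0,0]}]' >/dev/null
python3 -m creep '[{"grip":0.4,"delta_pos":[0.2,0.45,0],"rotation":[0,0,0]},{"grip":0.4,"delta_pos":[0.4,0.89,0],"rotation":[0,0,0]}]' >/dev/null
python3 -m creep '[{"grip":0.4,"delta_pos":[0.2,0.45,0],"rotation":[0,0,0]},{"grip":0.4,"delta_pos":[0.4,0.89,0],"rotation":[0,0,0]}]' >/dev/null
python3 -m creep '[{"grip":0.4,"delta_pos":[0.2,0.45,0],"rotation":[0,0,0]},{"grip":0.4,"delta_pos":[0.4,0.89,0],"rotation":[0,0,0.049]},{"grip":0.4,"delta_pos":[0.4,0.89,0],"rotation":[0,0,0.049]},{"grip":0.4,"delta_pos":[0.4,0.89,0],"rotation":[0,0,0.049]}]'
python3 - <<'E'
from h import *
look();plan((.493,.37,.065,170.4))
E
```

```text
(array([0.68656859, 0.34211985, 0.1439216 ]), np.float64(0.001459438337278141)) [[0.62180412 0.4455123  0.05      ]] [[0.61700693 0.45014596 0.05      ]]
clock: 25.8
tool_pos: [0.4706, 0.3707, 0.1893]
orientation: [-179.9, -0.1, 170.5]
force: [-0.9, 0.1, -0.7]
opening: 0.0523
gripper_force: 0.0
blue [280. 234.] 1299 [0.4913 0.3701] 169.9 [17. 61.]
now [0.4711 0.3697 0.1896] [-1.7987e+02 -7.0000e-02  1.7044e+02] t 25.9 open 0.0529 F [-0.1  0.2 -1. ] gf 0.0
(0.493, 0.37, 0.065, 170.4) shift [-0.216  0.039  1.246] max 1.25 turn 0.0 (0.0 deg)
```

Bottle is well clear. Grasp C.

```bash

python3 -m creep '[{"grip":0.4,"delta_pos":[-0.21,0.04,0],"rotation":[0,0,0]},{"grip":0.4,"delta_pos":[-0.21,0.04,0.35],"rotation":[0,0,0]},{"grip":0.4,"delta_pos":[-0.21,0.04,0.7],"rotation":[0,0,0]},{"grip":0.4,"delta_pos":[-0.21,0.04,1],"rotation":[0,0,0]},{"grip":0.4,"delta_pos":[-0.21,0.04,1],"rotation":[0,0,0]}]' >/dev/null
python3 -m creep '[{"grip":0.4,"delta_pos":[0,0,0.12],"rotation":[0,0,0]},{"grip":0.4,"delta_pos":[0,0,0.24],"rotation":[0,0,0]},{"grip":0.4,"delta_pos":[0,0,0.24],"rotation":[0,0,0]}]'
python3 -m creep '[{"grip":1,"delta_pos":[0,0,0],"rotation":[0,0,0]},{"grip":1,"delta_pos":[0,0,0],"rotation":[0,0,0]},{"grip":1,"delta_pos":[0,0,0],"rotation":[0,0,0]},{"grip":1,"delta_pos":[0,0,0],"rotation":[0,0,0]},{"grip":1,"delta_pos":[0,0,0],"rotation":[0,0,0]}]'
python3 -m creep '[{"grip":1,"delta_pos":[0,0,-0.25],"rotation":[0,0,0]},{"grip":1,"delta_pos":[0,0,-0.5],"rotation":[0,0,0]},{"grip":1,"delta_pos":[0,0,-0.8],"rotation":[0,0,0]},{"grip":1,"delta_pos":[0,0,-1],"rotation":[0,0,0]},{"grip":1,"delta_pos":[0,0,-1],"rotation":[0,0,0]}]'
python3 -m creep '[{"grip":1,"delta_pos":[0,0,-0.2],"rotation":[0,0,0]},{"grip":1,"delta_pos":[0,0,-0.4],"rotation":[0,0,0]},{"grip":1,"delta_pos":[0,0,-0.4],"rotation":[0,0,0]}]' >/dev/null
python3 - <<'E'
from h import *
plan((.624,-.157,.205,174.8))
E
```

```text
clock: 26.65
tool_pos: [0.4929, 0.3699, 0.0663]
orientation: [-180.0, -0.0, 170.3]
force: [0.1, 0.1, -0.4]
opening: 0.0527
gripper_force: 0.0
clock: 27.15
tool_pos: [0.4931, 0.3704, 0.0673]
orientation: [180.0, 0.0, 170.4]
force: [0.2, -0.5, -3.1]
opening: 0.0195
gripper_force: 29.9
clock: 27.65
tool_pos: [0.4942, 0.3717, 0.1702]
orientation: [179.7, 0.2, 170.4]
force: [0.8, -0.3, -2.4]
opening: 0.02
gripper_force: 29.9
now [0.4938 0.3712 0.2086] [1.7986e+02 1.0000e-01 1.7038e+02] t 27.9 open 0.0196 F [ 0.9  0.7 -1.9] gf 29.9
(0.624, -0.157, 0.205, 174.8) shift [-2.166 -4.99   0.036] max 4.99 turn -0.049 (-4.4 deg)
```

```bash

python3 -m creep '[{"grip":1,"delta_pos":[-0.18,-0.4,0],"rotation":[0,0,0]},{"grip":1,"delta_pos":[-0.36,-0.83,0],"rotation":[0,0,0]}]' |tail -2
python3 -m creep '[{"grip":1,"delta_pos":[-0.18,-0.4,0],"rotation":[0,0,0]},{"grip":1,"delta_pos":[-0.36,-0.83,0],"rotation":[0,0,0]}]' |tail -2
python3 -m creep '[{"grip":1,"delta_pos":[-0.18,-0.4,0],"rotation":[0,0,0]},{"grip":1,"delta_pos":[-0.36,-0.83,0],"rotation":[0,0,0]}]' |tail -2
python3 -m creep '[{"grip":1,"delta_pos":[-0.18,-0.4,0],"rotation":[0,0,0]},{"grip":1,"delta_pos":[-0.36,-0.83,0],"rotation":[0,0,0]}]' |tail -2
python3 -m creep '[{"grip":1,"delta_pos":[-0.18,-0.4,0],"rotation":[0,0,0]},{"grip":1,"delta_pos":[-0.36,-0.83,0],"rotation":[0,0,0]}]' |tail -2
python3 -m creep '[{"grip":1,"delta_pos":[-0.18,-0.4,0],"rotation":[0,0,0]},{"grip":1,"delta_pos":[-0.36,-0.83,0],"rotation":[0,0,-0.049]},{"grip":1,"delta_pos":[-0.36,-0.83,0],"rotation":[0,0,-0.049]},{"grip":1,"delta_pos":[-0.36,-0.83,0],"rotation":[0,0,-0.049]}]'
python3 - <<'E'
from h import *
look(z=.128);plan((.624,-.157,.1035,174.8))
E
```

```text
opening: 0.0196
gripper_force: 29.9
opening: 0.0202
gripper_force: 29.9
opening: 0.0199
gripper_force: 29.9
opening: 0.0198
gripper_force: 29.9
opening: 0.0196
gripper_force: 29.9
clock: 29.35
tool_pos: [0.6218, -0.1579, 0.2045]
orientation: [180.0, -0.2, 174.6]
force: [-0.5, 0.3, -2.7]
opening: 0.0195
gripper_force: 29.9
blue [448. 163.] 165 [ 0.5861 -0.0456] 82.2 [10.  8.]
blue [362. 165.] 158 [ 0.5825 -0.0999] 34.3 [8. 8.]
blue [276. 192.] 430 [ 0.5947 -0.155 ] 176.4 [14. 15.]
blue [452. 220.] 1875 [ 0.625  -0.0406] 171.4 [23. 56.]
blue [364. 226.] 1634 [ 0.6235 -0.0991] 170.9 [17. 54.]
blue [277. 263.] 2993 [ 0.6446 -0.1593] 173.4 [29. 55.]
blue [276. 334.] 341 [ 0.7018 -0.165 ] 84.9 [27.  9.]
blue [496. 350.] 1811 [ 7.334e-01 -6.000e-04] 81.8 [40. 32.]
now [ 0.6219 -0.1569  0.205 ] [ 1.7998e+02 -1.6000e-01  1.7467e+02] t 29.4 open 0.0198 F [ 0.  -0.1 -1.9] gf 29.9
(0.624, -0.157, 0.1035, 174.8) shift [-2.100e-02  1.000e-03  1.015e+00] max 1.02 turn -0.001 (-0.1 deg)
```

```bash

python3 -m creep '[{"grip":1,"delta_pos":[-0.02,0,0.3],"rotation":[0,0,0]},{"grip":1,"delta_pos":[-0.02,0,0.6],"rotation":[0,0,0]},{"grip":1,"delta_pos":[-0.02,0,0.8],"rotation":[0,0,0]},{"grip":1,"delta_pos":[-0.02,0,0.9],"rotation":[0,0,0]},{"grip":1,"delta_pos":[-0.02,0,0.9],"rotation":[0,0,0]}]'
python3 -m creep '[{"grip":1,"delta_pos":[0,0,0.05],"rotation":[0,0,0]},{"grip":1,"delta_pos":[0,0,0.1],"rotation":[0,0,0]},{"grip":1,"delta_pos":[0,0,0.13],"rotation":[0,0,0]},{"grip":1,"delta_pos":[0,0,0.13],"rotation":[0,0,0]}]'
python3 -m creep '[{"grip":1,"delta_pos":[0,0,0.01],"rotation":[0,0,0]},{"grip":0.5,"delta_pos":[0,0,0.01],"rotation":[0,0,0]},{"grip":0.5,"delta_pos":[0,0,0.01],"rotation":[0,0,0]},{"grip":0.5,"delta_pos":[0,0,0.01],"rotation":[0,0,0]},{"grip":0.5,"delta_pos":[0,0,0.01],"rotation":[0,0,0]}]'
python3 -m creep '[{"grip":0.5,"delta_pos":[0,0,-0.3],"rotation":[0,0,0]},{"grip":0.5,"delta_pos":[0,0,-0.7],"rotation":[0,0,0]},{"grip":0.5,"delta_pos":[0,0,-1],"rotation":[0,0,0]},{"grip":0.5,"delta_pos":[0,0,-1],"rotation":[0,0,0]}]' >/dev/null
python3 -m creep '[{"grip":0.5,"delta_pos":[0.4,0,-0.2],"rotation":[0,0,0]},{"grip":0.5,"delta_pos":[0.8,0,-0.4],"rotation":[0,0,0]},{"grip":0.5,"delta_pos":[0.9,0,-0.6],"rotation":[0,0,0]},{"grip":0.5,"delta_pos":[0.9,0,-0.6],"rotation":[0,0,0]},{"grip":0.5,"delta_pos":[0.9,0,-0.6],"rotation":[0,0,0]}]' >/dev/null
python3 - <<'E'
from h import *
plan();look(z=.1,f='w6.png');look('yellow',.075)
E
```

```text
clock: 29.9
tool_pos: [0.6238, -0.1557, 0.1154]
orientation: [-180.0, -0.2, 174.8]
force: [0.9, 0.4, -1.1]
opening: 0.0198
gripper_force: 29.9
clock: 30.3
tool_pos: [0.6247, -0.1568, 0.104]
orientation: [180.0, -0.0, 174.8]
force: [0.8, -0.3, -1.9]
opening: 0.02
gripper_force: 29.9
clock: 30.8
tool_pos: [0.6249, -0.1569, 0.1033]
orientation: [180.0, 0.0, 174.8]
force: [0.5, 0.7, 0.3]
opening: 0.0424
gripper_force: 0.0
now [ 0.5352 -0.1485  0.2634] [1.7997e+02 9.0000e-02 1.7478e+02] t 31.7 open 0.0439 F [ 0.3  0.3 -0.2] gf 0.0
blue [275. 279.] 709 [ 0.6175 -0.1564] 174.9 [17. 43.]
yellow [202.  74.] 776 [ 0.4229 -0.204 ] 175.8 [14. 54.]
yellow [103.  94.] 589 [ 0.4306 -0.2958] 175.4 [13. 53.]
yellow [416. 153.] 758 [ 0.5099 -0.0127] 7.1 [26. 27.]
yellow [174. 321.] 163 [ 0.6728 -0.2745] 169.6 [ 7. 56.]
```

View pics/w6.png

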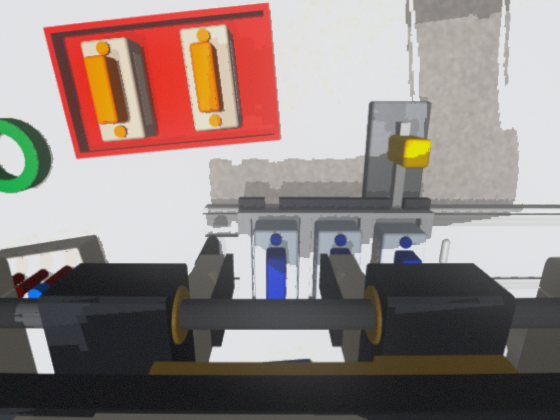

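Wrist view: three blue fins stand in the bays (276,240), (340,240), (405,242); two orange ones lie upright in the tray; knob at (410,152). Next is the lock.

```bash

python3 -c "
from h import *
plan((.511,-.0115,.165,174.8),(.511,-.0115,.068,174.8))"
```

```text
now [ 0.5351 -0.1486  0.2621] [ 1.7999e+02 -7.0000e-02  1.7477e+02] t 31.8 open 0.0438 F [-0.2 -0.8 -0.1] gf 0.0
(0.511, -0.0115, 0.165, 174.8) shift [0.365 1.343 0.971] max 1.34 turn -0.0 (-0.0 deg)
(0.511, -0.0115, 0.068, 174.8) shift [0.   0.   0.97] max 0.97 turn -0.0 (-0.0 deg)
```

```bash

python3 -m creep '[{"grip":0.4,"delta_pos":[0.18,0.3,0],"rotation":[0,0,0]},{"grip":0.4,"delta_pos":[0.36,0.6,0],"rotation":[0,0,0]},{"grip":0.4,"delta_pos":[0.36,0.7,0],"rotation":[0,0,0]}]' >/dev/null
python3 -m creep '[{"grip":0.4,"delta_pos":[0,0.3,0],"rotation":[0,0,0]},{"grip":0.4,"delta_pos":[0,0.64,0.3],"rotation":[0,0,0]},{"grip":0.4,"delta_pos":[0,0.64,0.7],"rotation":[0,0,0]},{"grip":0.4,"delta_pos":[0,0.64,0.97],"rotation":[0,0,0]},{"grip":0.4,"delta_pos":[0,0.64,0.97],"rotation":[0,0,0]}]' >/dev/null
python3 -m creep '[{"grip":0.4,"delta_pos":[0,0,0],"rotation":[0,0,0]}]'
python3 - <<'E'
from h import *
look('yellow',.075,'w7.png');plan((.511,-.0115,.068,174.8))
E
```

```text
clock: 32.7
tool_pos: [0.5119, -0.0121, 0.1658]
orientation: [-179.9, -0.1, 174.8]
force: [1.0, -0.8, 1.5]
opening: 0.0526
gripper_force: 0.0
yellow [278. 219.] 1365 [ 0.5082 -0.0104] 167.6 [25. 32.]
yellow [156. 322.] 135 [ 0.5836 -0.1124] 169.1 [ 4. 38.]
now [ 0.5126 -0.012   0.1669] [-1.7998e+02  3.0000e-02  1.7478e+02] t 32.8 open 0.0528 F [-0.8  0.2 -0.2] gf 0.0
(0.511, -0.0115, 0.068, 174.8) shift [0.016 0.003 0.989] max 0.99 turn -0.0 (-0.0 deg)
```

View pics/w7.png

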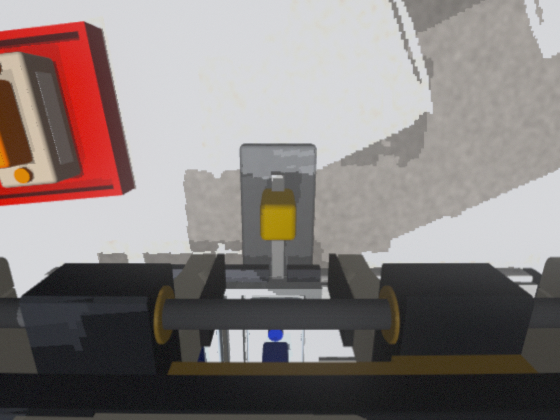

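The knob at (278,215) is centred between the fingers. Descend and grip.

```bash

python3 -m creep '[{"grip":0.4,"delta_pos":[0.02,0.01,0.3],"rotation":[0,0,0]},{"grip":0.4,"delta_pos":[0.02,0.01,0.6],"rotation":[0,0,0]},{"grip":0.4,"delta_pos":[0.02,0.01,0.85],"rotation":[0,0,0]},{"grip":0.4,"delta_pos":[0.02,0.01,0.98],"rotation":[0,0,0]},{"grip":0.4,"delta_pos":[0.02,0.01,0.98],"rotation":[0,0,0]}]'
python3 -m creep '[{"grip":1,"delta_pos":[0,0,0],"rotation":[0,0,0]},{"grip":1,"delta_pos":[0,0,0],"rotation":[0,0,0]},{"grip":1,"delta_pos":[0,0,0],"rotation":[0,0,0]},{"grip":1,"delta_pos":[0,0,0],"rotation":[0,0,0]}]'
python3 -m creep '[{"grip":1,"delta_pos":[0.06,0,0],"rotation":[0,0,0]},{"grip":1,"delta_pos":[0.12,0,0],"rotation":[0,0,0]},{"grip":1,"delta_pos":[0.18,0,0],"rotation":[0,0,0]},{"grip":1,"delta_pos":[0.24,0,0],"rotation":[0,0,0]},{"grip":1,"delta_pos":[0.3,0,0],"rotation":[0,0,0]}]'
python3 -m creep '[{"grip":1,"delta_pos":[0.02,0,0],"rotation":[0,0,0]},{"grip":1,"delta_pos":[0.04,0,0],"rotation":[0,0,0]},{"grip":1,"delta_pos":[0.05,0,0],"rotation":[0,0,0]},{"grip":1,"delta_pos":[0.06,0,0],"rotation":[0,0,0]},{"grip":1,"delta_pos":[0.06,0,0],"rotation":[0,0,0]}]'
```

```text
clock: 33.25
tool_pos: [0.5098, -0.011, 0.0679]
orientation: [-180.0, -0.0, 174.7]
force: [-0.3, 0.0, 0.9]
opening: 0.0527
gripper_force: 0.0
clock: 33.65
tool_pos: [0.51, -0.0108, 0.0689]
orientation: [180.0, 0.1, 174.8]
force: [0.5, -13.7, 5.0]
opening: 0.0263
gripper_force: 7.7
clock: 34.15
tool_pos: [0.4804, -0.0083, 0.069]
orientation: [-180.0, 0.1, 174.8]
force: [1.0, -4.0, 3.9]
opening: 0.0259
gripper_force: 30.0
clock: 34.65
tool_pos: [0.4754, -0.0077, 0.069]
orientation: [-180.0, 0.2, 174.8]
force: [4.7, -7.3, 2.4]
opening: 0.0258
gripper_force: 30.0
```

```bash

python3 -m creep '[{"grip":1,"delta_pos":[0.02,0,0],"rotation":[0,0,0]},{"grip":1,"delta_pos":[0.03,0,0],"rotation":[0,0,0]},{"grip":1,"delta_pos":[0.03,0,0],"rotation":[0,0,0]},{"grip":1,"delta_pos":[0.03,0,0],"rotation":[0,0,0]}]'
```

```text
clock: 35.05
tool_pos: [0.475, -0.0076, 0.069]
orientation: [180.0, 0.4, 174.9]
force: [17.7, -15.6, -9.6]
opening: 0.0258
gripper_force: 30.0
```

Force rose to 18 N after 35 mm, so the lock is at its end stop. Relax, release, go to the handle.

```bash

python3 -m creep '[{"grip":1,"delta_pos":[-0.03,0,0],"rotation":[0,0,0]},{"grip":0.3,"delta_pos":[-0.03,0,0],"rotation":[0,0,0]},{"grip":0.3,"delta_pos":[-0.03,0,0],"rotation":[0,0,0]},{"grip":0.3,"delta_pos":[-0.03,0,0],"rotation":[0,0,0]},{"grip":0.3,"delta_pos":[-0.03,0,0],"rotation":[0,0,0]}]'
python3 -m creep '[{"grip":0.4,"delta_pos":[0,0,-0.35],"rotation":[0,0,0]},{"grip":0.4,"delta_pos":[0,0,-0.7],"rotation":[0,0,0]},{"grip":0.4,"delta_pos":[0,0,-1],"rotation":[0,0,0]},{"grip":0.4,"delta_pos":[0,0,-1],"rotation":[0,0,0]}]'
python3 - <<'E'
from h import *
look('yellow',.075);plan((.6176,-.2287,.19,174.8),(.6176,-.2287,.102,174.8))
E
```

```text
clock: 35.55
tool_pos: [0.4735, -0.0073, 0.068]
orientation: [180.0, -0.0, 174.8]
force: [0.0, 0.1, 0.2]
opening: 0.052
gripper_force: 0.0
clock: 35.95
tool_pos: [0.476, -0.0067, 0.1721]
orientation: [179.9, 0.4, 174.8]
force: [0.0, 0.6, -0.5]
opening: 0.0527
gripper_force: 0.0
yellow [274. 220.] 1181 [ 0.4752 -0.0074] 171.8 [24. 28.]
yellow [156. 322.] 129 [ 0.5531 -0.1098] 169.2 [ 4. 38.]
now [ 0.4748 -0.0069  0.17  ] [179.88   0.23 174.8 ] t 36.0 open 0.0526 F [-0.8 -0.2 -0. ] gf 0.0
(0.6176, -0.2287, 0.19, 174.8) shift [-1.623 -2.08  -0.2  ] max 2.08 turn -0.0 (-0.0 deg)
(0.6176, -0.2287, 0.102, 174.8) shift [0.   0.   0.88] max 0.88 turn -0.0 (-0.0 deg)
```

```bash

python3 -m creep '[{"grip":0.4,"delta_pos":[-0.27,-0.35,-0.07],"rotation":[0,0,0]},{"grip":0.4,"delta_pos":[-0.54,-0.69,-0.07],"rotation":[0,0,0]}]' >/dev/null
python3 -m creep '[{"grip":0.4,"delta_pos":[-0.27,-0.35,-0.07],"rotation":[0,0,0]},{"grip":0.4,"delta_pos":[-0.54,-0.69,-0.07],"rotation":[0,0,0]}]' >/dev/null
python3 -m creep '[{"grip":0.4,"delta_pos":[-0.27,-0.35,-0.07],"rotation":[0,0,0]},{"grip":0.4,"delta_pos":[-0.54,-0.69,-0.07],"rotation":[0,0,0]},{"grip":0.4,"delta_pos":[-0.54,-0.69,-0.07],"rotation":[0,0,0]},{"grip":0.4,"delta_pos":[-0.54,-0.69,-0.07],"rotation":[0,0,0]}]'
python3 - <<'E'
from h import *
s=snap('wrist','w8.png');plan((.6176,-.2287,.102,174.8))
E
```

```text
clock: 36.8
tool_pos: [0.6155, -0.229, 0.1866]
orientation: [180.0, -0.2, 174.7]
force: [-0.7, 0.3, -0.1]
opening: 0.0522
gripper_force: 0.0
now [ 0.6153 -0.2282  0.1872] [ 1.7997e+02 -1.7000e-01  1.7472e+02] t 36.9 open 0.0523 F [-1.1  0.1 -0.3] gf 0.0
(0.6176, -0.2287, 0.102, 174.8) shift [-0.024 -0.003  0.852] max 0.85 turn -0.001 (-0.1 deg)
```

View pics/w8.png

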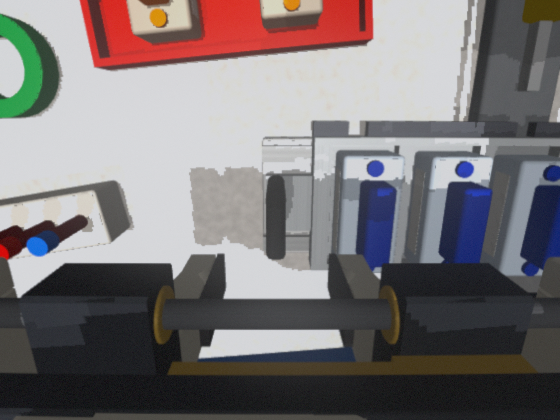

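The handle blade at (276,217) is centred between the fingers; the cassettes sit square in their bays.

```bash

python3 -m creep '[{"grip":0.45,"delta_pos":[-0.02,0,0.3],"rotation":[0,0,0]},{"grip":0.45,"delta_pos":[-0.02,0,0.6],"rotation":[0,0,0]},{"grip":0.45,"delta_pos":[-0.02,0,0.84],"rotation":[0,0,0]},{"grip":0.45,"delta_pos":[-0.02,0,0.84],"rotation":[0,0,0]}]'
python3 -m creep '[{"grip":1,"delta_pos":[0,0,0],"rotation":[0,0,0]},{"grip":1,"delta_pos":[0,0,0],"rotation":[0,0,0]},{"grip":1,"delta_pos":[0,0,0],"rotation":[0,0,0]},{"grip":1,"delta_pos":[0,0,0],"rotation":[0,0,0]},{"grip":1,"delta_pos":[0,0,0],"rotation":[0,0,0]}]'
python3 -m creep '[{"grip":1,"delta_pos":[0,0.08,0],"rotation":[0,0,0]},{"grip":1,"delta_pos":[0,0.16,0],"rotation":[0,0,0]},{"grip":1,"delta_pos":[0,0.26,0],"rotation":[0,0,0]},{"grip":1,"delta_pos":[0,0.36,0],"rotation":[0,0,0]},{"grip":1,"delta_pos":[0,0.46,0],"rotation":[0,0,0]}]'
```

```text
clock: 37.25
tool_pos: [0.6153, -0.2267, 0.1014]
orientation: [180.0, -0.4, 174.8]
force: [-0.2, -0.6, 0.6]
opening: 0.0482
gripper_force: 0.0
clock: 37.75
tool_pos: [0.6185, -0.229, 0.106]
orientation: [-180.0, 0.1, 174.8]
force: [0.2, -13.4, 2.7]
opening: 0.0138
gripper_force: 14.2
clock: 38.25
tool_pos: [0.6229, -0.182, 0.1059]
orientation: [-180.0, 0.1, 174.8]
force: [-0.5, -1.8, 5.9]
opening: 0.0136
gripper_force: 30.0
```

```bash

python3 -m creep '[{"grip":1,"delta_pos":[0,0.12,0],"rotation":[0,0,0]},{"grip":1,"delta_pos":[0,0.24,0],"rotation":[0,0,0]},{"grip":1,"delta_pos":[0,0.36,0],"rotation":[0,0,0]},{"grip":1,"delta_pos":[0,0.48,0],"rotation":[0,0,0]},{"grip":1,"delta_pos":[0,0.6,0],"rotation":[0,0,0]}]'
python3 -m creep '[{"grip":1,"delta_pos":[0,0.08,0],"rotation":[0,0,0]},{"grip":1,"delta_pos":[0,0.16,0],"rotation":[0,0,0]},{"grip":1,"delta_pos":[0,0.24,0],"rotation":[0,0,0]},{"grip":1,"delta_pos":[0,0.3,0],"rotation":[0,0,0]},{"grip":1,"delta_pos":[0,0.3,0],"rotation":[0,0,0]}]'
python3 -m creep '[{"grip":1,"delta_pos":[0,0,0],"rotation":[0,0,0]},{"grip":1,"delta_pos":[0,0,0],"rotation":[0,0,0]}]'
python3 -c "
from h import *
plan((.6311,-.0896,.106,174.8))"
```

```text
clock: 38.75
tool_pos: [0.6285, -0.1218, 0.1059]
orientation: [180.0, 0.1, 174.8]
force: [0.0, -1.6, 4.8]
opening: 0.0137
gripper_force: 30.0
clock: 39.25
tool_pos: [0.6313, -0.0918, 0.1059]
orientation: [180.0, 0.1, 174.8]
force: [-0.3, 1.4, 6.2]
opening: 0.0139
gripper_force: 30.0
clock: 39.45
tool_pos: [0.6313, -0.0918, 0.1059]
orientation: [180.0, 0.1, 174.8]
force: [-0.1, 1.4, 6.2]
opening: 0.0139
gripper_force: 30.0
now [ 0.6313 -0.0918  0.1059] [1.7995e+02 1.0000e-01 1.7482e+02] t 39.5 open 0.0139 F [-0.1  1.4  6.2] gf 30.0
(0.6311, -0.0896, 0.106, 174.8) shift [ 0.004  0.021 -0.001] max 0.02 turn 0.0 (0.0 deg)
```

```bash

python3 -m creep '[{"grip":1,"delta_pos":[0,0.01,0],"rotation":[0,0,0]},{"grip":1,"delta_pos":[0,0.02,0],"rotation":[0,0,0]},{"grip":1,"delta_pos":[0,0.02,0],"rotation":[0,0,0]}]'
python3 -m creep '[{"grip":0.45,"delta_pos":[0,0,0],"rotation":[0,0,0]},{"grip":0.45,"delta_pos":[0,0,0],"rotation":[0,0,0]},{"grip":0.45,"delta_pos":[0,0,0],"rotation":[0,0,0]},{"grip":0.45,"delta_pos":[0,0,0],"rotation":[0,0,0]},{"grip":0.45,"delta_pos":[0,0,0],"rotation":[0,0,0]}]'
python3 -m creep '[{"grip":0.45,"delta_pos":[0,0,-0.3],"rotation":[0,0,0]},{"grip":0.45,"delta_pos":[0,0,-0.7],"rotation":[0,0,0]},{"grip":0.45,"delta_pos":[0,0,-0.9],"rotation":[0,0,0]},{"grip":0.45,"delta_pos":[0,0,-0.9],"rotation":[0,0,0]}]' >/dev/null
python3 -m creep '[{"grip":0.4,"delta_pos":[0.4,0,0],"rotation":[0,0,0]},{"grip":0.4,"delta_pos":[0.8,0,0],"rotation":[0,0,0]},{"grip":0.4,"delta_pos":[0.9,0,-0.3],"rotation":[0,0,0]},{"grip":0.4,"delta_pos":[0.9,0,-0.3],"rotation":[0,0,0]},{"grip":0.4,"delta_pos":[0.9,0,-0.3],"rotation":[0,0,0]}]' 
python3 - <<'E'
from h import *
look(z=.1);look('yellow',.075,'w9.png');plan((.475,-.0075,.165,174.8),(.475,-.0075,.068,174.8))
E
```

```text
clock: 39.75
tool_pos: [0.6315, -0.0901, 0.1059]
orientation: [180.0, 0.1, 174.8]
force: [-0.4, 0.4, 5.4]
opening: 0.0136
gripper_force: 30.0
clock: 40.25
tool_pos: [0.6306, -0.091, 0.1049]
orientation: [180.0, -0.0, 174.8]
force: [-0.3, 0.5, -0.3]
opening: 0.0464
gripper_force: 0.0
clock: 41.15
tool_pos: [0.5411, -0.0828, 0.2255]
orientation: [180.0, 0.1, 174.8]
force: [0.6, -0.0, 0.2]
opening: 0.0529
gripper_force: 0.0
blue [429. 256.] 122 [0.5937 0.0419] 33.6 [11. 10.]
blue [500. 259.] 112 [0.6019 0.1033] 51.3 [10. 10.]
yellow [119.  85.] 474 [ 0.434  -0.1979] 175.0 [12. 49.]
yellow [360. 117.] 1008 [ 0.4765 -0.0085] 174.1 [25. 26.]
yellow [157. 318.] 178 [ 0.6474 -0.2094] 166.4 [ 7. 59.]
yellow [396. 323.] 114 [0.6755 0.0239] 0.0 [ 5. 46.]
now [ 0.5409 -0.0828  0.2243] [ 1.7999e+02 -6.0000e-02  1.7476e+02] t 41.2 open 0.0524 F [ 0.9 -0.9 -0.5] gf 0.0
(0.475, -0.0075, 0.165, 174.8) shift [0.726 0.69  0.593] max 0.73 turn -0.0 (-0.0 deg)
(0.475, -0.0075, 0.068, 174.8) shift [0.   0.   0.97] max 0.97 turn -0.0 (-0.0 deg)
```

View pics/w9.png

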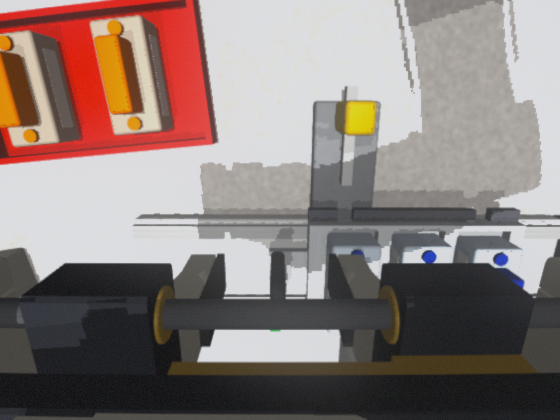

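Carriage is at the reader with all three cassettes aboard; the knob is open at (360,117). Now push the lock home.

```bash

python3 -m creep '[{"grip":0.4,"delta_pos":[0.36,0.35,0],"rotation":[0,0,0]},{"grip":0.4,"delta_pos":[0.72,0.69,0.1],"rotation":[0,0,0]},{"grip":0.4,"delta_pos":[0.72,0.69,0.4],"rotation":[0,0,0]},{"grip":0.4,"delta_pos":[0.72,0.69,0.59],"rotation":[0,0,0]},{"grip":0.4,"delta_pos":[0.72,0.69,0.59],"rotation":[0,0,0]}]' 
python3 -m creep '[{"grip":0.4,"delta_pos":[0,0,0.3],"rotation":[0,0,0]},{"grip":0.4,"delta_pos":[0,0,0.6],"rotation":[0,0,0]},{"grip":0.4,"delta_pos":[0,0,0.85],"rotation":[0,0,0]},{"grip":0.4,"delta_pos":[0,0,0.97],"rotation":[0,0,0]},{"grip":0.4,"delta_pos":[0,0,0.97],"rotation":[0,0,0]}]'
python3 -m creep '[{"grip":1,"delta_pos":[0,0,0],"rotation":[0,0,0]},{"grip":1,"delta_pos":[0,0,0],"rotation":[0,0,0]},{"grip":1,"delta_pos":[0,0,0],"rotation":[0,0,0]},{"grip":1,"delta_pos":[0,0,0],"rotation":[0,0,0]}]'
python3 -m creep '[{"grip":1,"delta_pos":[-0.06,0,0],"rotation":[0,0,0]},{"grip":1,"delta_pos":[-0.12,0,0],"rotation":[0,0,0]},{"grip":1,"delta_pos":[-0.18,0,0],"rotation":[0,0,0]},{"grip":1,"delta_pos":[-0.24,0,0],"rotation":[0,0,0]},{"grip":1,"delta_pos":[-0.3,0,0],"rotation":[0,0,0]}]'
python3 -m creep '[{"grip":1,"delta_pos":[-0.02,0,0],"rotation":[0,0,0]},{"grip":1,"delta_pos":[-0.04,0,0],"rotation":[0,0,0]},{"grip":1,"delta_pos":[-0.05,0,0],"rotation":[0,0,0]},{"grip":1,"delta_pos":[-0.05,0,0],"rotation":[0,0,0]}]'
```

```text
clock: 41.75
tool_pos: [0.4738, -0.0078, 0.1631]
orientation: [-179.9, -0.3, 174.8]
force: [0.2, -0.3, -0.3]
opening: 0.0524
gripper_force: 0.0
clock: 42.25
tool_pos: [0.4752, -0.0083, 0.0676]
orientation: [-179.9, -0.2, 174.7]
force: [-0.3, -0.1, -0.4]
opening: 0.0527
gripper_force: 0.0
clock: 42.65
tool_pos: [0.4761, -0.0076, 0.0698]
orientation: [180.0, 0.1, 174.8]
force: [0.6, -11.9, 4.0]
opening: 0.026
gripper_force: 6.9
clock: 43.15
tool_pos: [0.5057, -0.0107, 0.0698]
orientation: [-180.0, 0.0, 174.8]
force: [-2.5, -1.0, 6.4]
opening: 0.0258
gripper_force: 30.0
clock: 43.55
tool_pos: [0.5109, -0.0112, 0.0698]
orientation: [-180.0, 0.0, 174.8]
force: [-1.1, -3.2, 4.1]
opening: 0.026
gripper_force: 30.0
```

Moved 35 mm; push on a little to feel the stop.

```bash

python3 -m creep '[{"grip":1,"delta_pos":[-0.02,0,0],"rotation":[0,0,0]},{"grip":1,"delta_pos":[-0.03,0,0],"rotation":[0,0,0]},{"grip":1,"delta_pos":[-0.03,0,0],"rotation":[0,0,0]},{"grip":1,"delta_pos":[-0.03,0,0],"rotation":[0,0,0]}]'
```

```text
clock: 43.95
tool_pos: [0.5113, -0.0113, 0.0698]
orientation: [-180.0, -0.2, 174.7]
force: [-12.5, 3.2, 15.7]
opening: 0.0259
gripper_force: 30.0
```

```bash

python3 -m creep '[{"grip":1,"delta_pos":[0.02,0,0],"rotation":[0,0,0]},{"grip":0.3,"delta_pos":[0.02,0,0],"rotation":[0,0,0]},{"grip":0.3,"delta_pos":[0.02,0,0],"rotation":[0,0,0]},{"grip":0.3,"delta_pos":[0.02,0,0],"rotation":[0,0,0]},{"grip":0.3,"delta_pos":[0.02,0,0],"rotation":[0,0,0]}]'
python3 -m creep '[{"grip":0.3,"delta_pos":[0,0,-0.35],"rotation":[0,0,0]},{"grip":0.3,"delta_pos":[0,0,-0.7],"rotation":[0,0,0]},{"grip":0.3,"delta_pos":[0,0,-1],"rotation":[0,0,0]},{"grip":0.3,"delta_pos":[0,0,-1],"rotation":[0,0,0]}]'
python3 -m creep '[{"grip":0.3,"delta_pos":[0.4,0,-0.3],"rotation":[0,0,0]},{"grip":0.3,"delta_pos":[0.7,0,-0.6],"rotation":[0,0,0]},{"grip":0.3,"delta_pos":[0.7,0,-0.9],"rotation":[0,0,0]},{"grip":0.3,"delta_pos":[0.7,0,-0.9],"rotation":[0,0,0]},{"grip":0.3,"delta_pos":[0.7,0,-0.9],"rotation":[0,0,0]}]'
python3 - <<'E'
from h import *
a=snap('scene');look('yellow',.075)
cv2.imwrite('pics/fin.png',cv2.resize(a['color'][130:330,100:420,::-1],None,fx=2.5,fy=2.5))
E
```

```text
clock: 44.45
tool_pos: [0.5117, -0.0109, 0.069]
orientation: [180.0, -0.0, 174.8]
force: [0.1, 0.6, 0.1]
opening: 0.0521
gripper_force: 0.0
clock: 44.85
tool_pos: [0.5141, -0.0104, 0.1733]
orientation: [179.9, 0.4, 174.8]
force: [-0.7, 0.4, -1.2]
opening: 0.0611
gripper_force: 0.0
clock: 45.35
tool_pos: [0.442, -0.0042, 0.2593]
orientation: [179.9, 0.1, 174.8]
force: [-0.2, -0.6, -1.3]
opening: 0.0613
gripper_force: 0.0
yellow [276. 258.] 558 [ 0.51   -0.0109] 169.4 [24. 26.]
yellow [139. 323.] 106 [ 0.5743 -0.1683] 168.4 [ 4. 48.]
```

View pics/fin.png

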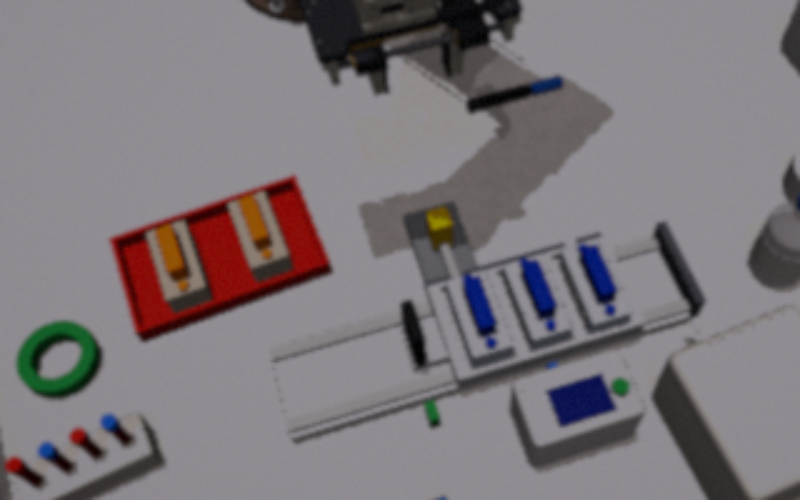

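The scene shows two spent cassettes upright in the red tray, three fresh ones upright in the bays in front of the reader (crop 480–600, 270–310), and the knob back home at (438,222). Bystanders are undisturbed.

```bash
python3 -c "
from plant import ctrl
print(ctrl.close_job())"
```

```text
the job is handed in; nothing more can be done
None
```

I handed the job in at about 45 s: both spent cassettes are in the red tray, all three fresh cassettes stand in their own bays, and the carriage is in the reading detent with the lock fully home.

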